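Strip the sheet stops off the paper fence and bolt it up again

TASK

Put the paper fence away for the day: draw its three interlocked bolts in the only order they allow (key bolt, lock bolt, then the gate bolt across the track), slide every sheet stop on the T-track to the open end, lift it off and put it down in the tray. Then push all three bolts fully home again, gate first and key last, so that the empty fence is locked. Leave the other things on the desk where they are.

Things in the scene. Friction and masses are not known exactly. Their poses are not given: they have to be found in the camera images.
- rail: Fixed aluminium paper fence: T-track along its own y, bed of three sliding bolts on its robot side (-x). Origin on the desk under the track's centre line; x away from the robot, z up. Track floor at z=10, channel 40 wide, lips at z 20 to 25 leave an 18 wide slot. Bolt bars reach z=44, bridges over them z=50, knobs z=94. Stops stand with origin at x=0, z=10 and slide freely.
- lift_off (a point): Point on the track floor (rail x=0, y=-120, z=10) at the open (-y) end where a stop's origin must be for it to be lifted straight up; 15 mm either way along the track will do. The lips that hold stops down begin at rail y=-75 and run to the closed end at +182; a 22 high sill bounds the open end at y=-162.
- key (a joint): m. Key bolt, the one nearest the closed end: 0 = home (its tongue in the lock bolt's notch holds the lock bolt), grows as it is pulled along the rail's -x to 0.035 = withdrawn. Lets the lock bolt move from about 0.013 on. May start anywhere. All bolts stay where left; sliding friction about 2 N.
- key_knob (a point): Grip point on the axis of the key bolt's round upright knob (18 diameter, from 30 below this point to 20 above it). Moves with the bolt.
- lock (a joint): m. Lock bolt, alongside the track: 0 = home (its tongue in the gate bolt's notch holds the gate bolt), grows as it is slid along the rail's +y to 0.035 = withdrawn. Leaves home (4 mm of play) only with the key bolt withdrawn; lets the gate move from about 0.013 on. Until it is home the key bolt cannot go home.
- lock_knob (a point): Grip point on the axis of the lock bolt's knob, same size as the key knob.
- gate (a joint): m. Gate bolt, near the open end: 0 = home (its bar lies across the track at z 32 to 44, rail y -96 to -72, so no stop can pass), grows as it is pulled along the rail's -x to 0.06 = withdrawn, track clear. Leaves home (4 mm of play) only with the lock bolt withdrawn. Until it is home the lock bolt cannot go home.
- gate_knob (a point): Grip point on the axis of the gate bolt's knob, same size as the key knob.
- stop_1: Sheet stop, inverted-T slider, 100 g. From its underside up: dark foot 36 (own x) x 44 (own y) x 8; neck 14 x 36 to height 18; grey upright block 22 (x) x 36 (y) from 18 to 80. Origin: centre of the foot's underside, z up the block. Own y lies along the track while on the rail. Grip the block across its 22 mm, e.g. 65 above the origin. May be absent.
- stop_2: Sheet stop, inverted-T slider, 100 g. From its underside up: dark foot 36 (own x) x 44 (own y) x 8; neck 14 x 36 to height 18; grey upright block 22 (x) x 36 (y) from 18 to 80. Origin: centre of the foot's underside, z up the block. Own y lies along the track while on the rail. Grip the block across its 22 mm, e.g. 65 above the origin. May be absent.
- stop_3: Sheet stop, inverted-T slider, 100 g. From its underside up: dark foot 36 (own x) x 44 (own y) x 8; neck 14 x 36 to height 18; grey upright block 22 (x) x 36 (y) from 18 to 80. Origin: centre of the foot's underside, z up the block. Own y lies along the track while on the rail. Grip the block across its 22 mm, e.g. 65 above the origin. May be absent.
- stop_4: Sheet stop, inverted-T slider, 100 g. From its underside up: dark foot 36 (own x) x 44 (own y) x 8; neck 14 x 36 to height 18; grey upright block 22 (x) x 36 (y) from 18 to 80. Origin: centre of the foot's underside, z up the block. Own y lies along the track while on the rail. Grip the block across its 22 mm, e.g. 65 above the origin. May be absent.
- tray: Loose open grey tray, outside 160 (own x) x 250 (own y) x 30 tall, walls and floor 4 thick, 0.5 kg. Origin: centre of its underside, z up. Four stops fit standing in a row along its y, 56 apart.
- mug: Bystander: green and white mug, 101 tall, origin under its middle; leave it where it is.
- tape_roll: Bystander: roll of brown tape lying flat, 96 across, 48 tall; leave it where it is.
- stapler: Bystander: blue stapler, 132 x 71 x 46; leave it where it is.
Mind the look-alikes: they are no part of the job. Leave any green look-alike of the stop_4 alone.

How it is judged:
By the outcome, as a careful person would: the job done as asked, in the order asked, and still so for the second after the job is handed in, with the robot touching nothing.
Of stop_1, stop_2, stop_3, stop_4 only 2 to 4 are there at a start; the rules pass over those that are not, and their reading is None.
At some moment in a run one of tray may be knocked a few centimetres aside while the robot is not near it.
Once in a run the grip may slacken for a moment while it holds something.
It also fails if it takes over 210 s, if anything falls off the work surface, if the arm or the gripper's body presses on something with over 40 N, if the wrist force passes 120 N, or if a joint passes its speed limit or range.

ROBOT

A 6-joint arm with a two-finger parallel gripper is mounted at the origin on the work surface; the furniture and walls round the work are solid. World frame = base frame: x ahead of the robot, y to its left, z up, the work surface at z = 0. Lengths are in m, angles in degrees, forces in N, time in s.
With the tool pointing down it reaches from about 0.375 to 0.9 m from the base axis. Payload 3.1 kg.
Tool frame: the origin (TCP) lies at the very end of the fingers, on their centre line; the grasp point (between the pads) lies 19 mm behind it; z points along the fingers, y is the line along which they close (so a half turn about z gives the same grasp; the last joint's range is limited). The gripper opens to 87 mm and grips with 3 to 60 N. Pads are 19 mm wide; open, the fingers measure 117 mm over their backs; the gripper's body (75 mm by 190 mm) begins 51 mm behind the grasp point.
Start: joints at [61.106, 30.224, 82.088, -0, 67.689, -10.227], TCP at [0.2, 0.592, 0.223] pointing down, gripper open.
Joint ranges: [-176.69, 176.69], [-43.24, 126.21], [12.49, 139.97], [-82, 262], [0, 151.66], [-163.58, 163.58]. Speed limits (degrees/s): [159.86, 159.86, 180, 180, 180, 180].

INTERFACE

Orientations are given as a 3x3 rotation matrix whose columns are the frame's x, y, z axes.
In Python, from rig import bot gives the robot as it stands.
- The arm moves only by the tool move_arm, never from a script. Its argument "increments" is a list of rows, each an object with "xyz": the shift along the tool's x, y, z in mm, a list of three; "roll": the turn about the tool's z in rad; "grip": the opening in per cent of the stroke, from 0 (shut) to 100 (fully open). A call has 1 to 5 rows; each row shifts and turns the commanded pose from where the row before left it, along the tool's axes as they then stand; what a row does not reach is not made up. A row lasts 1/12 s, in which the tool goes at most 41.7 mm and 7.16 degrees, less where a joint would pass 70% of its speed; a pose out of reach is approached as far as the arm can. A call is refused whole if a number of a shift passes 41.7 or a number of a turn 0.125, either way. A call with a gripper value outside its range is refused whole. The fingers move at their own pace and stop on an object; the grip force is fixed at half the most. Time passes only in rows, so rows that do not move let the fingers close. It gives the time, the measured TCP pose, the force, the opening and the grip force at its end, in the units of the state.
- bot.read_state(): the state, without advancing time (a new reading comes with each control period).
- bot.capture(name): name is "side" or "top" or "wrist"; returns (picture, depth): 400x640x3 uint8, red, green, blue; 400x640 float32, m along the optical axis (not along the pixel's ray), 0 where there is no reading.
- bot.camera_model(name): a dict with "intrinsics" (3x3 intrinsics, pixels), "D" ([k1, k2, p1, p2, k3] as OpenCV has them; the pictures are not rectified), "rvec" (rotation vector, rad) and "tvec" (3), from world to camera coordinates, as OpenCV has them; the wrist camera has in their place "tool_from_camera" (4x4, takes a point from camera to tool coordinates, whose origin is the TCP and whose axes are the flange's). Camera axes: x right, y down, z forward; pixel columns grow to the right and rows downward; lengths in m; the calibration is good to about 2 mm. A picture is of the moment at which its call begins: read the wrist's pose just before it. camera_model takes no time and is no camera call.
- bot.hand_in(): hands the job in; it is judged then, once.
Trained networks look in the newest picture that a camera, given by its name, has taken for a name from the list of things; names that differ only in an ending like _2 or _b are one class to them, and where a whole thing is asked for, a point or a joint stands for the part that bears it (a point fixed in the world has none). Each returns a list of dicts, best first, with "conf" (0 to 1); they miss things now and then, are a little off and sometimes report something else, mostly with a low value. They report only what shows in the picture. A call takes as long as a camera call. They do not tell look-alikes from the thing itself.
- bot.spot_in(label, camera): "at" ([x, y, z] in m, in the coordinates of the camera as it stood for that picture, good to about 4 mm: the middle of the surface that is visible of it).
- bot.trace(label, camera): "mask" (400x640 bool, what is visible of it).
The state is a dict: "time_s": time; "joint_positions": joint angles; "qvel": joint speeds; "tau": joint torques, N m; "position": TCP position; "tcp_rot": TCP orientation; "force": force on the tool from outside, world axes, zero at the start; "moment": the same for the moment, N m; "opening": opening from 0.0 (shut) to 1.0 (fully open); "grasp_force": force on a finger pad.
Only numpy, scipy, OpenCV 4.12 (cv2) and the standard library are available. Lean on these libraries where they do the work, as an engineer would, in place of code of your own. Each camera call takes 0.05 s, during which the arm holds its last target. There are 200 camera calls.

## Working session

There is one attempt and no reset: what is moved stays moved. The work goes in short steps, Python scripts to look and compute and a tool call to move; the robot and the scene stay as the last step left them, time stands still between calls to the robot, and variables do not carry over. Pictures are saved under pics/ and viewed, at most 14 in all, crops included, and the job is handed in when it is done.

Besides the shell and the picture viewer there is one more tool, called after "Emit:" as name([rows], argument=value, ...), one row to a line, values as JSON. move_arm: Moves the arm, as the interface text tells. Its arguments: {"type":"object","properties":{"increments":{"type":"array"}},"required":["increments"]}

```bash
mkdir -p pics; ls
python3 - <<'E'
from rig import bot
import cv2,json
s=bot.read_state();print(s)
for n in("side","top"):
    p,d=bot.capture(n);cv2.imwrite(f"pics/{n}0.png",p[...,::-1]);m=bot.camera_model(n);print(n,m)
print(bot.camera_model("wrist"))
E
```

```text
pics
{'time_s': 0.0, 'joint_positions': array([ 6.11064640e+01,  3.02786694e+01,  8.21571639e+01, -2.26423728e-03,
        6.76873271e+01, -1.02263572e+01]), 'qvel': array([-0.16182157, -0.03419304,  0.05920739,  0.07209513, -0.02791342,
       -0.03135126]), 'tau': array([ 4.80069248e-04, -4.40052903e+01, -1.76587987e+01,  6.33714627e-02,
        5.82170917e-02, -1.47554606e-04]), 'position': array([0.19965738, 0.5914784 , 0.22157048]), 'tcp_rot': array([[-9.47398422e-01,  3.20055021e-01, -1.00661980e-03],
       [ 3.20056417e-01,  9.47396581e-01, -1.89963870e-03],
       [ 3.45679250e-04, -2.12188983e-03, -9.99997689e-01]]), 'force': array([-0.06236762, -0.07811905,  0.27431126]), 'moment': array([-0.00923587, -0.05519785,  0.00735039]), 'grasp_force': 0.0, 'opening': 1.004698257774356}
side {'intrinsics': array([[378.85357541,   0.        , 316.66014935],
       [  0.        , 378.85357541, 198.09664058],
       [  0.        ,   0.        ,   1.        ]]), 'D': array([-0.05208364,  0.        ,  0.        ,  0.        ,  0.        ]), 'rvec': array([ 0.15062622,  2.78382429, -1.39
[... 328 characters left out ...]
.19642789, -2.17294904,  0.11733867]), 'tvec': array([-0.1101258 ,  0.47610839,  0.96295882])}
{'intrinsics': array([[346.85925091,   0.        , 321.53235098],
       [  0.        , 346.85925091, 199.28149868],
       [  0.        ,   0.        ,   1.        ]]), 'D': array([0.00403592, 0.        , 0.        , 0.        , 0.        ]), 'tool_from_camera': array([[ 5.07519265e-05, -9.58543845e-01, -2.84945075e-01,
         7.82670692e-02],
       [ 9.99999441e-01, -2.52381315e-04,  1.02711182e-03,
        -7.79627073e-04],
       [-1.05644652e-03, -2.84944967e-01,  9.58543296e-01,
        -1.62025136e-01],
       [ 0.00000000e+00,  0.00000000e+00,  0.00000000e+00,
         1.00000000e+00]])}
```

View pics/top0.png

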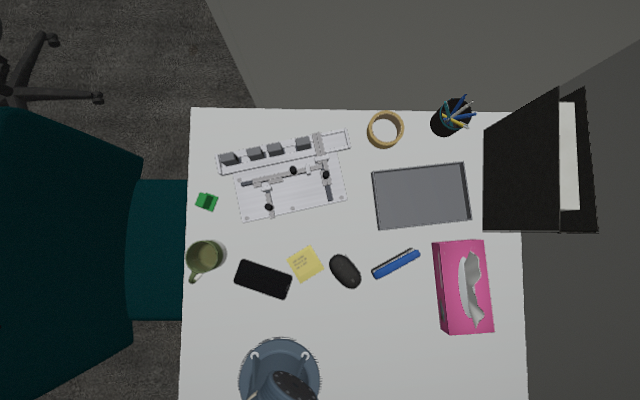

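View pics/side0.png

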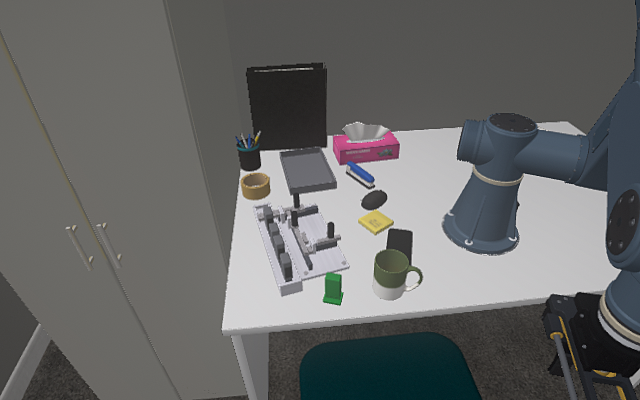

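The top view shows the rail around (285,165), with the open end at right near (345,140). Grey stops stand at (228,158), (253,153), (275,149) and (303,143). The key knob is near (268,207), the lock knob near (293,170) and the gate knob near (326,175). The tray is at (420,195). Candidates for a stop are these four grey blocks and the green look-alike at (206,202), which I leave alone.

```bash
cat > h.py <<'E'
from rig import bot
import numpy as np, cv2
from scipy.spatial.transform import Rotation as R
def cam(n,s=None):
    m=bot.camera_model(n);T=np.eye(4)
    if n=="wrist":
        s=s or bot.read_state();W=np.eye(4);W[:3,:3]=s["tcp_rot"];W[:3,3]=s["position"];T=W@m["tool_from_camera"]
    else:
        r=cv2.Rodrigues(m["rvec"])[0];T[:3,:3]=r.T;T[:3,3]=-r.T@m["tvec"]
    return m["intrinsics"],m["D"],T
def cloud(d,K,D,T):
    h,w=d.shape;v,u=np.mgrid[:h,:w]
    p=cv2.undistortPoints(np.stack([u,v],-1).reshape(-1,1,2).astype(float),K,D).reshape(h,w,2)
    c=np.dstack([p,np.ones((h,w))])*d[...,None]
    W=c@T[:3,:3].T+T[:3,3];W[d<=0]=np.nan
    return W
def toworld(at,T): return T[:3,:3]@np.array(at)+T[:3,3]
def look(n):
    s=bot.read_state();p,d=bot.capture(n);K,D,T=cam(n,s);return s,p,d,K,D,T
E
python3 - <<'E'
from h import *
s,p,d,K,D,T=look("top")
W=cloud(d,K,D,T)
cv2.imwrite("pics/topc.png",cv2.resize(p[100:300,180:490],(775,500),interpolation=cv2.INTER_CUBIC)[...,::-1])
np.set_printoptions(precision=3,suppress=True)
for l in("stop_1","key_knob","lock_knob","gate_knob","tray","mug","tape_roll","stapler","rail"):
    for r in bot.spot_in(l,"top")[:6]:print(l,round(r["conf"],2),toworld(r["at"],T))
print(np.round(W[150,345],3),np.round(W[230,170],3))
m=bot.trace("tray","top")[0]["mask"];q=W[m];q=q[~np.isnan(q).any(1)];q=q[q[:,2]>.02]
print(cv2.minAreaRect((q[:,:2]*1000).astype(np.float32)),np.percentile(q[:,2],[5,50,95]))
E
```

```text
stop_1 0.84 [0.463 0.189 0.063]
stop_1 0.79 [0.595 0.017 0.088]
stop_1 0.7 [0.584 0.065 0.086]
stop_1 0.64 [ 0.608 -0.051  0.088]
stop_1 0.59 [0.568 0.128 0.087]
key_knob 0.69 [0.45  0.031 0.046]
lock_knob 0.64 [0.531 0.009 0.043]
gate_knob 0.81 [ 0.59 -0.1   0.04]
tray 0.75 [ 0.486 -0.378  0.006]
tray 0.41 [0.594 0.019 0.09 ]
mug 0.64 [0.311 0.201 0.045]
mug 0.18 [0.593 0.02  0.091]
tape_roll 0.86 [ 0.665 -0.275  0.047]
stapler 0.86 [ 0.304 -0.296  0.043]
rail 0.78 [ 0.53  -0.016  0.008]
[ 0.611 -0.167 -0.   ] [ 0.384  0.397 -0.244]
((484.61041259765625, -370.5682373046875), (161.70364379882812, 249.8714599609375), 6.869635105133057) [0.021 0.029 0.032]
```

View pics/topc.png

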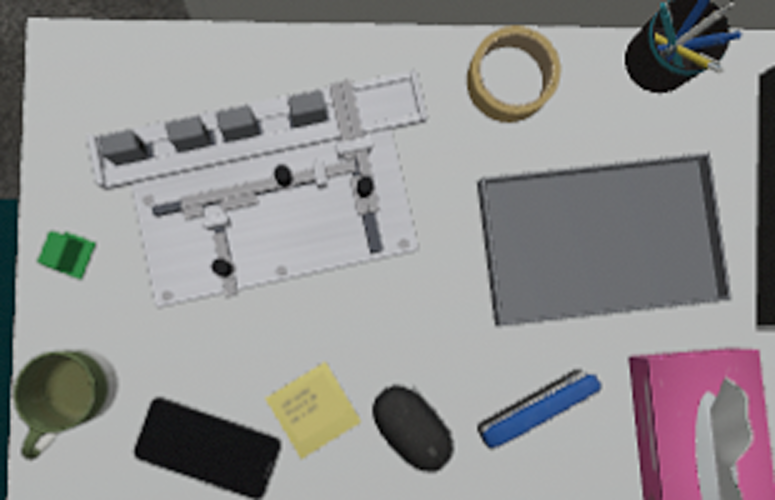

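The crop confirms four grey stops at crop (125,147), (190,132), (238,123) and (307,108). The gate bar lies across the track at (345,100), so the gate is home. The green one at (66,253) is off the rail and is the look-alike. Next I move the wrist camera over the rail.

Emit:
move_arm([
  {"xyz": [-23.2, -23.4, -4], "roll": 0, "grip": 100},
  {"xyz": [-23.2, -23.4, -4], "roll": 0, "grip": 100},
  {"xyz": [-23.2, -23.4, -4], "roll": 0, "grip": 100},
  {"xyz": [-23.2, -23.4, -4], "roll": 0, "grip": 100},
  {"xyz": [-23.2, -23.4, -4], "roll": 0, "grip": 100},
])

```text
time_s: 1.07
position: [0.2728, 0.4428, 0.2428]
tcp_rot: [[-0.948, 0.319, 0.0], [0.319, 0.948, 0.0], [-0.0, 0.0, -1.0]]
force: [0.3, 0.4, 0.2]
opening: 1.001
grasp_force: 0.0
```

Emit:
move_arm([
  {"xyz": [-23.2, -23.4, -4], "roll": 0, "grip": 100},
  {"xyz": [-23.2, -23.4, -4], "roll": 0, "grip": 100},
  {"xyz": [-23.2, -23.4, -4], "roll": 0, "grip": 100},
  {"xyz": [-23.2, -23.4, -4], "roll": 0, "grip": 100},
  {"xyz": [-23.2, -23.4, -4], "roll": 0, "grip": 100},
])

```text
time_s: 1.48
position: [0.3454, 0.2948, 0.263]
tcp_rot: [[-0.947, 0.32, 0.001], [0.32, 0.947, 0.0], [-0.001, 0.001, -1.0]]
force: [0.7, 1.1, 0.1]
opening: 1.002
grasp_force: 0.0
```

Emit:
move_arm([
  {"xyz": [-23.2, -23.4, -4], "roll": 0, "grip": 100},
  {"xyz": [-23.2, -23.4, -4], "roll": 0, "grip": 100},
  {"xyz": [-23.2, -23.4, -4], "roll": 0, "grip": 100},
  {"xyz": [-23.2, -23.4, -4], "roll": 0, "grip": 100},
  {"xyz": [-23.2, -23.4, -4], "roll": 0, "grip": 100},
])

```text
time_s: 1.9
position: [0.4179, 0.1467, 0.2831]
tcp_rot: [[-0.947, 0.32, 0.001], [0.32, 0.947, 0.0], [-0.001, 0.0, -1.0]]
force: [0.2, 0.0, 0.4]
opening: 0.998
grasp_force: 0.0
```

Emit:
move_arm([
  {"xyz": [-23.2, -23.4, -4], "roll": 0, "grip": 100},
  {"xyz": [-23.2, -23.4, -4], "roll": 0, "grip": 100},
  {"xyz": [-23.2, -23.4, -4], "roll": 0, "grip": 100},
  {"xyz": [-23.2, -23.4, -4], "roll": 0, "grip": 100},
  {"xyz": [-23.2, -23.4, -4], "roll": 0, "grip": 100},
])

```text
time_s: 2.32
position: [0.4903, -0.0014, 0.303]
tcp_rot: [[-0.947, 0.32, 0.001], [0.32, 0.947, -0.0], [-0.001, 0.0, -1.0]]
force: [0.2, 0.9, -0.5]
opening: 1.001
grasp_force: 0.0
```

Emit:
move_arm([
  {"xyz": [0, 0, 0], "roll": -0.108, "grip": 100},
  {"xyz": [0, 0, 0], "roll": -0.108, "grip": 100},
  {"xyz": [0, 0, 0], "roll": -0.108, "grip": 100},
  {"xyz": [0, 0, 0], "roll": -0.108, "grip": 100},
  {"xyz": [0, 0, 0], "roll": -0.108, "grip": 100},
])

```text
time_s: 2.73
position: [0.4898, 0.0, 0.3026]
tcp_rot: [[-0.976, -0.217, 0.0], [-0.217, 0.976, 0.0], [-0.0, -0.0, -1.0]]
force: [-0.5, -0.2, 0.2]
opening: 0.998
grasp_force: 0.0
```

Emit:
move_arm([
  {"xyz": [0, 0, 0], "roll": 0, "grip": 50},
  {"xyz": [0, 0, 0], "roll": 0, "grip": 50},
  {"xyz": [0, 0, 0], "roll": 0, "grip": 50},
])

```text
time_s: 2.98
position: [0.4898, 0.0003, 0.3026]
tcp_rot: [[-0.978, -0.21, 0.0], [-0.21, 0.978, 0.0], [-0.0, -0.0, -1.0]]
force: [-0.4, -0.5, 0.7]
opening: 0.851
grasp_force: 0.0
```

Run:
```python
from h import *
np.set_printoptions(precision=4,suppress=True)
s,p,d,K,D,T=look("wrist")
cv2.imwrite("pics/w1.png",p[...,::-1])
W=cloud(d,K,D,T);np.save("w1.npy",W)
z=W[...,2]
m=((z>.078)&(z<.1)).astype(np.uint8)
n,L,st,c=cv2.connectedComponentsWithStats(m)
for i in range(1,n):
    if st[i,4]<25: continue
    q=W[L==i];q=q[q[:,2]>np.median(q[:,2])-.006]
    r=cv2.minAreaRect((q[:,:2]*1000).astype(np.float32))
    print(st[i,4],c[i].astype(int),np.median(q,0),np.round(r[0],1),np.round(r[1],1),round(r[2],1))
m=(z>.008)&(z<.05);q=W[m];
print(cv2.minAreaRect((q[:,:2]*1000).astype(np.float32)))
print(s["position"],s["tcp_rot"])
```

```text
2599 [545  42] [0.315  0.2006 0.0944] [321.9 184.3] [80.8 79.4] 14.0
244 [357 136] [0.446  0.0295 0.0937] [446.   29.8] [17.  17.1] 58.3
545 [496 180] [0.4616 0.1974 0.0799] [461.8 197.9] [21.9 35.2] 70.5
267 [215 183] [ 0.5295 -0.1129  0.0935] [ 530.1 -113.5] [16.9 16.7] 15.0
238 [286 207] [ 0.5394 -0.03    0.0937] [540.2 -30.2] [17.  17.3] 42.4
598 [318 257] [0.5943 0.0186 0.0896] [595.7  18.4] [22.  35.8] 12.6
601 [361 256] [0.5825 0.0682 0.0897] [584.1  68.6] [21.9 35.8] 13.3
126 [428 251] [0.5596 0.1455 0.0895] [560.7 147.7] [21.5 10.4] 57.4
451 [260 257] [ 0.6094 -0.0487  0.0895] [611.3 -48.6] [22.4 26.1] 12.9
708 [247 341] [ 0.7287 -0.0509  0.0903] [728.4 -39.4] [ 3.  99.1] 0.4
((490.4429931640625, -98.00531005859375), (621.5518798828125, 488.5514831542969), 86.98690795898438)
[0.4898 0.0003 0.3026] [[-0.9776 -0.2104  0.0001]
 [-0.2104  0.9776  0.    ]
 [-0.0001 -0.     -1.    ]]
```

View pics/w1.png

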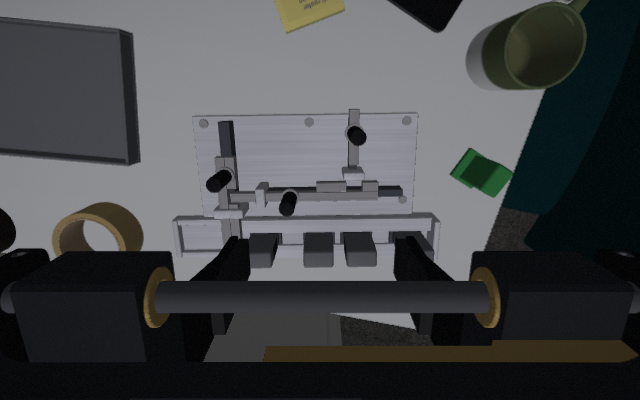

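The wrist view shows the knobs at (357,136) key, (286,207) lock and (215,183) gate, and stops at about (260,250), (318,250), (361,250) and (410,240). All measured heights fit: knobs at 94, stops at 90. Next I fix the rail frame.

Run:
```python
from h import *
np.set_printoptions(precision=1,suppress=True)
W=np.load("w1.npy")*1000
a=np.radians(12.9);ex=np.array([np.cos(a),np.sin(a)]);ey=np.array([-np.sin(a),np.cos(a)])
o=np.array([602.4,-10.9])
s,p,d,K,D,T=look("top");Wt=cloud(d,K,D,T)*1000
for nm,W in(("w",W),("t",Wt)):
    q=W.reshape(-1,3);q=q[~np.isnan(q).any(1)];X=(q[:,:2]-o)@ex;Y=(q[:,:2]-o)@ey;z=q[:,2]
    m=(abs(X)<30)&(z>14)&(z<29)&(abs(Y)<220);print(nm,"lip/sill Y",np.percentile(Y[m],[0,.5,99.5,100]))
    for lo,hi in((-170,-110),(-60,180)):
        m=(abs(X)<40)&(z>15)&(z<30)&(Y>lo)&(Y<hi);print(" X",lo,np.percentile(X[m],[.5,2,98,99.5]),np.median(z[m]))
    m=(z>36)&(z<60)&(X>-45)&(X<30)&(Y<-60)&(Y>-110);print("gate",np.percentile(Y[m],[2,50,98]),np.percentile(X[m],[2,98]),m.sum())
    m=(z>40)&(z<46)&(X>-200)&(X<-20)&(abs(Y)<150)
    m=(z>84)&(z<96)&(abs(X)<25)&(abs(Y)<200);h,e=np.histogram(Y[m],np.arange(-120,200,10));print(h)
for k in((446,29.8),(530.1,-113.5),(540.2,-30.2),(595.7,18.4),(584.1,68.6)):
    v=np.array(k)-o;print(k,v@ex,v@ey)
```

```text
w lip/sill Y [-169.6 -168.3  182.2  187.7]
 X -170 [-27.4 -27.2  27.6  28.1] 19.895577406299935
 X -60 [-27.9 -27.6  26.2  27.8] 24.757207055048692
gate [-99.3 -83.8 -65.7] [-44.5  -5. ] 549
[  0   0   0   0   0   0  27 145 148  67   0   0   0 111 152 161 120   0
  91 156 147 140   0   0   0   0   0  39  65   0   0]
t lip/sill Y [-169.  -168.8  -97.2  -22.7]
 X -170 [-25.7 -25.4  30.1  30.6] 20.49276465231964
 X -60 [26.8 26.8 30.3 30.3] 23.774115033265986
gate [-98.7 -87.2 -78.5] [-44.   27.6] 179
[0 0 0 0 0 0 0 0 3 3 0 0 0 0 0 0 0 0 0 0 0 0 0 0 0 0 0 0 0 0 0]
(446, 29.8) -143.36637104986133 74.58909874769552
(530.1, -113.5) -93.38069624274891 -83.86951513642757
(540.2, -30.2) -64.93887351770529 -4.9267338320094165
(595.7, 18.4) 0.010328398039755594 30.056278767076154
(584.1, 68.6) -0.08974563082867977 81.57899206120253
```

Add to h.py:
```python
A=np.radians(12.9);EX=np.array([np.cos(A),np.sin(A)]);EY=np.array([-np.sin(A),np.cos(A)]);O=np.array([602.4,-10.9])
def rail(w):
    w=np.asarray(w)*1000;v=w[:2]-O;return np.round([v@EX,v@EY,w[2]],1)
def here():
    s=bot.read_state();r=s["tcp_rot"];print("t",round(s["time_s"],1),"rail",rail(s["position"]),"yaw-rail",round(np.degrees(np.arctan2(r[1,1],r[0,1]))-12.9,2),"F",np.round(s["force"],1),"op",round(s["opening"],3),"gf",round(s["grasp_force"],1));return s
```

```text
(no output)
```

Emit:
move_arm([
  {"xyz": [18, 19, 20], "roll": -0.012, "grip": 50},
  {"xyz": [18, 19.5, 20], "roll": 0, "grip": 50},
  {"xyz": [0, 0, 35], "roll": 0, "grip": 50},
  {"xyz": [0, 0, 35], "roll": 0, "grip": 50},
  {"xyz": [0, 0, 35], "roll": 0, "grip": 50},
])

```text
time_s: 3.5
position: [0.4466, 0.0302, 0.1571]
tcp_rot: [[-0.975, -0.224, 0.003], [-0.224, 0.975, -0.001], [-0.003, -0.001, -1.0]]
force: [0.3, -0.5, -0.4]
opening: 0.507
grasp_force: 0.0
```

```bash
python3 -c "
from h import *
here()"
```

```text
t 3.5 rail [-142.7   74.9  157.1] yaw-rail 90.04 F [ 0.3 -0.5 -0.4] op 0.507 gf 0.0
```

Emit:
move_arm([
  {"xyz": [0, 0, 35], "roll": 0, "grip": 50},
  {"xyz": [0, 0, 35], "roll": 0, "grip": 50},
  {"xyz": [0, 0, 30], "roll": 0, "grip": 50},
  {"xyz": [0, 0, 0], "roll": 0, "grip": 0},
  {"xyz": [0, 0, 0], "roll": 0, "grip": 0},
])

```text
time_s: 3.92
position: [0.4454, 0.0301, 0.0565]
tcp_rot: [[-0.975, -0.224, -0.004], [-0.224, 0.975, 0.001], [0.004, 0.002, -1.0]]
force: [-0.5, -0.7, 1.3]
opening: 0.421
grasp_force: 0.0
```

Emit:
move_arm([
  {"xyz": [0, 0, 0], "roll": 0, "grip": 0},
  {"xyz": [0, 0, 0], "roll": 0, "grip": 0},
  {"xyz": [5, 0, 0], "roll": 0, "grip": 0},
  {"xyz": [5, 0, 0], "roll": 0, "grip": 0},
])

```text
time_s: 4.25
position: [0.4425, 0.0289, 0.0598]
tcp_rot: [[-0.976, -0.219, 0.016], [-0.219, 0.976, 0.001], [-0.016, -0.002, -1.0]]
force: [17.3, 24.7, -11.1]
opening: 0.199
grasp_force: 30.0
```

```bash
python3 -c "
from h import *
here()"
```

```text
t 4.2 rail [-147.    74.5   59.8] yaw-rail 89.75 F [ 17.3  24.7 -11.1] op 0.199 gf 30.0
```

Emit:
move_arm([
  {"xyz": [0, 0, 0], "roll": 0, "grip": 0},
  {"xyz": [0, 0, 0], "roll": 0, "grip": 0},
  {"xyz": [0, 0, 0], "roll": 0, "grip": 0},
])

```text
time_s: 4.5
position: [0.4427, 0.0291, 0.0597]
tcp_rot: [[-0.975, -0.22, 0.015], [-0.22, 0.975, 0.001], [-0.015, -0.002, -1.0]]
force: [10.0, 14.9, -5.3]
opening: 0.194
grasp_force: 30.0
```

```bash
python3 -c "
from h import *
here()
s,p,d,K,D,T=look('wrist')
cv2.imwrite('pics/w2.png',p[...,::-1])"
```

```text
t 4.5 rail [-146.7   74.7   59.7] yaw-rail 89.83 F [10.  14.9 -5.3] op 0.194 gf 30.0
```

View pics/w2.png

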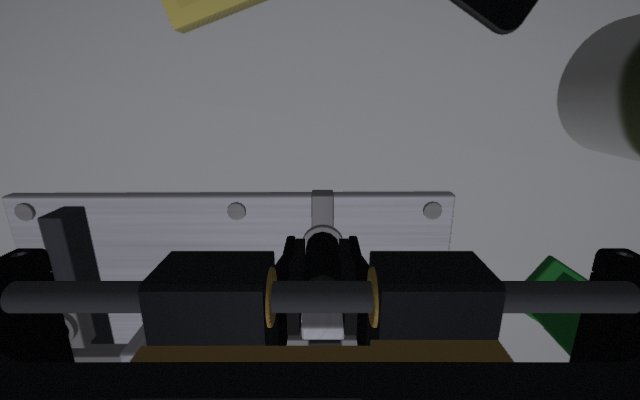

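The wrist view shows the fingers closed on the key knob at (322,240), with the bar end out to the plate edge at (322,195). The bolt moved 4 mm and then hit its end stop, so the key is fully withdrawn. Next I release it and go over the lock knob.

Emit:
move_arm([
  {"xyz": [-6, 0, 0], "roll": 0, "grip": 50},
  {"xyz": [0, 0, 0], "roll": 0, "grip": 50},
  {"xyz": [0, 0, 0], "roll": 0, "grip": 50},
  {"xyz": [0, 0, -30], "roll": 0, "grip": 50},
  {"xyz": [0, 0, -30], "roll": 0, "grip": 50},
])

```text
time_s: 4.97
position: [0.44, 0.029, 0.1172]
tcp_rot: [[-0.975, -0.224, -0.006], [-0.224, 0.975, 0.001], [0.006, 0.002, -1.0]]
force: [-0.3, -0.1, 0.8]
opening: 0.464
grasp_force: 0.0
```

Emit:
move_arm([
  {"xyz": [-27, -27, 0], "roll": 0, "grip": 50},
  {"xyz": [-27, -27, 0], "roll": 0, "grip": 50},
  {"xyz": [-28, -26, 0], "roll": 0, "grip": 50},
  {"xyz": [0, 0, 0], "roll": 0, "grip": 50},
])

```text
time_s: 5.3
position: [0.5488, -0.0357, 0.1197]
tcp_rot: [[-0.975, -0.222, 0.014], [-0.222, 0.975, -0.005], [-0.012, -0.008, -1.0]]
force: [1.1, 0.1, 0.6]
opening: 0.497
grasp_force: 0.0
```

```bash
python3 -c "
from h import *
here()"
```

```text
t 5.3 rail [-57.8 -12.2 119.7] yaw-rail 89.9 F [1.1 0.1 0.6] op 0.497 gf 0.0
```

Emit:
move_arm([
  {"xyz": [0, 0, 0], "roll": 0, "grip": 50},
  {"xyz": [0, 0, 0], "roll": 0, "grip": 50},
])

```text
time_s: 5.47
position: [0.5383, -0.0305, 0.1174]
tcp_rot: [[-0.975, -0.223, -0.003], [-0.223, 0.975, 0.001], [0.003, 0.001, -1.0]]
force: [-0.3, -0.1, -0.1]
opening: 0.499
grasp_force: 0.0
```

```bash
python3 -c "
from h import *
here()"
```

```text
t 5.5 rail [-66.8  -4.8 117.4] yaw-rail 90.01 F [-0.3 -0.1 -0.1] op 0.499 gf 0.0
```

Emit:
move_arm([
  {"xyz": [-1.5, 0, 30], "roll": 0, "grip": 50},
  {"xyz": [0, 0, 30], "roll": 0, "grip": 50},
  {"xyz": [0, 0, 0], "roll": 0, "grip": 50},
  {"xyz": [0, 0, 0], "roll": 0, "grip": 0},
  {"xyz": [0, 0, 0], "roll": 0, "grip": 0},
])

```text
time_s: 5.88
position: [0.541, -0.0298, 0.0584]
tcp_rot: [[-0.974, -0.225, -0.001], [-0.225, 0.974, 0.0], [0.001, 0.0, -1.0]]
force: [-0.5, -0.7, 0.4]
opening: 0.42
grasp_force: 0.0
```

Emit:
move_arm([
  {"xyz": [0, 0, 0], "roll": 0, "grip": 0},
  {"xyz": [0, 0, 0], "roll": 0, "grip": 0},
  {"xyz": [0, 7, 0], "roll": 0, "grip": 0},
  {"xyz": [0, 7, 0], "roll": 0, "grip": 0},
  {"xyz": [0, 0, 0], "roll": 0, "grip": 0},
])

```text
time_s: 6.3
position: [0.5396, -0.0155, 0.059]
tcp_rot: [[-0.974, -0.225, 0.004], [-0.225, 0.974, -0.0], [-0.003, -0.001, -1.0]]
force: [1.1, 2.0, 6.2]
opening: 0.196
grasp_force: 30.0
```

```bash
python3 -c "
from h import *
here()"
```

```text
t 6.3 rail [-62.2   9.6  59. ] yaw-rail 90.09 F [1.1 2.  6.2] op 0.196 gf 30.0
```

Moving freely. I'll continue to the end.

Emit:
move_arm([
  {"xyz": [0, 7, 0], "roll": 0, "grip": 0},
  {"xyz": [0, 7, 0], "roll": 0, "grip": 0},
  {"xyz": [0, 6, 0], "roll": 0, "grip": 0},
  {"xyz": [0, 4, 0], "roll": 0, "grip": 0},
  {"xyz": [0, 0, 0], "roll": 0, "grip": 0},
])

```text
time_s: 6.72
position: [0.5352, 0.0039, 0.059]
tcp_rot: [[-0.973, -0.229, 0.005], [-0.229, 0.973, -0.007], [-0.003, -0.008, -1.0]]
force: [-0.6, -13.2, 4.7]
opening: 0.198
grasp_force: 30.0
```

```bash
python3 -c "
from h import *
here()"
```

```text
t 6.7 rail [-62.1  29.5  59. ] yaw-rail 90.34 F [ -0.6 -13.2   4.7] op 0.198 gf 30.0
```

Emit:
move_arm([
  {"xyz": [0, -4, 0], "roll": 0, "grip": 50},
  {"xyz": [0, 0, 0], "roll": 0, "grip": 50},
  {"xyz": [0, 0, 0], "roll": 0, "grip": 50},
  {"xyz": [0, 0, -30], "roll": 0, "grip": 50},
  {"xyz": [0, 0, -30], "roll": 0, "grip": 50},
])

```text
time_s: 7.13
position: [0.5315, 0.0041, 0.1161]
tcp_rot: [[-0.974, -0.224, -0.007], [-0.224, 0.974, 0.002], [0.006, 0.004, -1.0]]
force: [1.1, 0.6, -0.6]
opening: 0.463
grasp_force: 0.0
```

Emit:
move_arm([
  {"xyz": [10, -29, 0], "roll": 0, "grip": 50},
  {"xyz": [10, -29, 0], "roll": 0, "grip": 50},
  {"xyz": [10, -29, 0], "roll": 0, "grip": 50},
  {"xyz": [0, -26, 0], "roll": 0, "grip": 50},
  {"xyz": [0, 0, 0], "roll": 0, "grip": 50},
])

```text
time_s: 7.55
position: [0.5318, -0.1179, 0.1177]
tcp_rot: [[-0.975, -0.221, 0.003], [-0.221, 0.975, -0.002], [-0.003, -0.003, -1.0]]
force: [1.0, -0.5, 0.6]
opening: 0.504
grasp_force: 0.0
```

Emit:
move_arm([
  {"xyz": [0, 0, 0], "roll": 0, "grip": 50},
  {"xyz": [0, 0, 0], "roll": 0, "grip": 50},
])

```text
time_s: 7.72
position: [0.5292, -0.1127, 0.1171]
tcp_rot: [[-0.975, -0.224, -0.002], [-0.224, 0.975, 0.002], [0.002, 0.002, -1.0]]
force: [-0.6, -0.5, -0.1]
opening: 0.501
grasp_force: 0.0
```

```bash
python3 -c "
from h import *
here()"
```

```text
t 7.7 rail [-94.1 -82.8 117.1] yaw-rail 90.06 F [-0.6 -0.5 -0.1] op 0.501 gf 0.0
```

Emit:
move_arm([
  {"xyz": [-1, -1, 30], "roll": 0, "grip": 50},
  {"xyz": [0, 0, 30], "roll": 0, "grip": 50},
  {"xyz": [0, 0, 0], "roll": 0, "grip": 50},
  {"xyz": [0, 0, 0], "roll": 0, "grip": 0},
  {"xyz": [0, 0, 0], "roll": 0, "grip": 0},
])

```text
time_s: 8.13
position: [0.5315, -0.1137, 0.0582]
tcp_rot: [[-0.974, -0.226, 0.0], [-0.226, 0.974, 0.0], [-0.0, 0.0, -1.0]]
force: [-0.6, -0.3, 0.5]
opening: 0.422
grasp_force: 0.0
```

Emit:
move_arm([
  {"xyz": [0, 0, 0], "roll": 0, "grip": 0},
  {"xyz": [0, 0, 0], "roll": 0, "grip": 0},
  {"xyz": [7, 0, 0], "roll": 0, "grip": 0},
  {"xyz": [7, 0, 0], "roll": 0, "grip": 0},
  {"xyz": [0, 0, 0], "roll": 0, "grip": 0},
])

```text
time_s: 8.55
position: [0.5163, -0.1167, 0.059]
tcp_rot: [[-0.975, -0.223, -0.001], [-0.223, 0.975, 0.002], [0.0, 0.002, -1.0]]
force: [-0.9, 3.3, 5.3]
opening: 0.197
grasp_force: 30.0
```

```bash
python3 -c "
from h import *
here()"
```

```text
t 8.6 rail [-107.6  -83.9   59. ] yaw-rail 90.01 F [-0.9  3.3  5.3] op 0.197 gf 30.0
```

Emit:
move_arm([
  {"xyz": [10, 0, 0], "roll": 0, "grip": 0},
  {"xyz": [10, 0, 0], "roll": 0, "grip": 0},
  {"xyz": [10, 0, 0], "roll": 0, "grip": 0},
  {"xyz": [8, 0, 0], "roll": 0, "grip": 0},
  {"xyz": [5, 0, 0], "roll": 0, "grip": 0},
])

```text
time_s: 8.97
position: [0.4748, -0.1264, 0.0589]
tcp_rot: [[-0.975, -0.223, 0.0], [-0.223, 0.975, 0.001], [-0.001, 0.001, -1.0]]
force: [1.4, 5.6, -0.4]
opening: 0.203
grasp_force: 3.0
```

Emit:
move_arm([
  {"xyz": [4, 0, 0], "roll": 0, "grip": 0},
  {"xyz": [2, 0, 0], "roll": 0, "grip": 0},
  {"xyz": [0, 0, 0], "roll": 0, "grip": 0},
])

```text
time_s: 9.22
position: [0.4694, -0.1276, 0.0583]
tcp_rot: [[-0.975, -0.223, 0.0], [-0.223, 0.975, 0.002], [-0.001, 0.002, -1.0]]
force: [1.0, 6.2, 1.9]
opening: 0.198
grasp_force: 30.0
```

```bash
python3 -c "
from h import *
here()"
```

```text
t 9.2 rail [-155.7  -84.    58.3] yaw-rail 89.97 F [1.  6.2 1.9] op 0.198 gf 30.0
```

Emit:
move_arm([
  {"xyz": [4, 0, 0], "roll": 0, "grip": 0},
  {"xyz": [2, 0, 0], "roll": 0, "grip": 0},
  {"xyz": [0, 0, 0], "roll": 0, "grip": 0},
])

```text
time_s: 9.47
position: [0.4691, -0.1279, 0.0583]
tcp_rot: [[-0.976, -0.219, 0.011], [-0.219, 0.976, 0.002], [-0.011, -0.0, -1.0]]
force: [15.2, 18.9, -5.2]
opening: 0.199
grasp_force: 30.0
```

```bash
python3 -c "
from h import *
here()"
```

```text
t 9.5 rail [-156.   -84.3   58.3] yaw-rail 89.73 F [15.2 18.9 -5.2] op 0.199 gf 30.0
```

Emit:
move_arm([
  {"xyz": [-6, 0, 0], "roll": 0, "grip": 50},
  {"xyz": [0, 0, 0], "roll": 0, "grip": 50},
  {"xyz": [0, 0, 0], "roll": 0, "grip": 50},
  {"xyz": [0, 0, -35], "roll": 0, "grip": 50},
  {"xyz": [0, 0, -35], "roll": 0, "grip": 50},
])

```text
time_s: 9.88
position: [0.4675, -0.1284, 0.1262]
tcp_rot: [[-0.975, -0.224, -0.007], [-0.224, 0.975, 0.003], [0.006, 0.005, -1.0]]
force: [0.3, -0.8, 0.6]
opening: 0.461
grasp_force: 0.0
```

Emit:
move_arm([
  {"xyz": [-31, 8, -4], "roll": 0, "grip": 50},
  {"xyz": [-31, 8, -4], "roll": 0, "grip": 50},
  {"xyz": [-31, 8, -4], "roll": 0, "grip": 50},
  {"xyz": [-31, 8, -4], "roll": 0, "grip": 50},
  {"xyz": [-31, 8, -4], "roll": 0, "grip": 50},
])

```text
time_s: 10.3
position: [0.6126, -0.0552, 0.1482]
tcp_rot: [[-0.975, -0.223, -0.0], [-0.223, 0.975, -0.001], [0.0, -0.001, -1.0]]
force: [0.1, -0.8, -0.1]
opening: 0.501
grasp_force: 0.0
```

Emit:
move_arm([
  {"xyz": [0, 0, 0], "roll": 0.12, "grip": 50},
  {"xyz": [0, 0, 0], "roll": 0.12, "grip": 50},
  {"xyz": [0, 0, 0], "roll": 0.12, "grip": 50},
  {"xyz": [0, 0, 0], "roll": 0.12, "grip": 50},
  {"xyz": [0, 0, 0], "roll": 0.12, "grip": 50},
])

```text
time_s: 10.72
position: [0.6112, -0.0558, 0.1475]
tcp_rot: [[-0.929, 0.371, -0.001], [0.371, 0.929, -0.001], [0.001, -0.001, -1.0]]
force: [-0.3, -0.6, 0.6]
opening: 0.502
grasp_force: 0.0
```

Emit:
move_arm([
  {"xyz": [0, 0, 0], "roll": 0.12, "grip": 50},
  {"xyz": [0, 0, 0], "roll": 0.12, "grip": 50},
  {"xyz": [0, 0, 0], "roll": 0.12, "grip": 50},
  {"xyz": [0, 0, 0], "roll": 0.12, "grip": 50},
  {"xyz": [0, 0, 0], "roll": 0.12, "grip": 50},
])

```text
time_s: 11.13
position: [0.6112, -0.056, 0.1476]
tcp_rot: [[-0.557, 0.831, -0.001], [0.831, 0.557, -0.001], [-0.0, -0.001, -1.0]]
force: [0.3, -0.3, 0.0]
opening: 0.501
grasp_force: 0.0
```

Emit:
move_arm([
  {"xyz": [0, 0, 0], "roll": 0.12, "grip": 50},
  {"xyz": [0, 0, 0], "roll": 0.12, "grip": 50},
  {"xyz": [0, 0, 0], "roll": 0.12, "grip": 50},
  {"xyz": [0, 0, 0], "roll": 0, "grip": 50},
  {"xyz": [0, 0, 0], "roll": 0, "grip": 50},
])

```text
time_s: 11.55
position: [0.6115, -0.0558, 0.1476]
tcp_rot: [[-0.237, 0.971, -0.001], [0.971, 0.237, -0.0], [-0.0, -0.001, -1.0]]
force: [0.9, 0.4, 0.5]
opening: 0.5
grasp_force: 0.0
```

```bash
python3 -c "
from h import *
s=here();print(s['joint_positions'])"
```

```text
t 11.6 rail [ -1.2 -45.8 147.6] yaw-rail 0.81 F [0.9 0.4 0.5] op 0.5 gf 0.0
[-1.56129575e+01  3.45600098e+01  8.76672063e+01 -3.28372044e-02
  5.77981934e+01 -2.93100702e+01]
```

Emit:
move_arm([
  {"xyz": [1.5, 1.2, 30], "roll": 0.0145, "grip": 50},
  {"xyz": [0, 0, 30], "roll": 0, "grip": 50},
  {"xyz": [0, 0, 28], "roll": 0, "grip": 50},
  {"xyz": [0, 0, 0], "roll": 0, "grip": 50},
  {"xyz": [0, 0, 0], "roll": 0, "grip": 0},
])

```text
time_s: 11.97
position: [0.6114, -0.0533, 0.0583]
tcp_rot: [[-0.222, 0.975, -0.004], [0.975, 0.222, 0.001], [0.002, -0.004, -1.0]]
force: [0.5, 0.6, 0.1]
opening: 0.476
grasp_force: 0.0
```

Emit:
move_arm([
  {"xyz": [0, 0, 0], "roll": 0, "grip": 0},
  {"xyz": [0, 0, 0], "roll": 0, "grip": 0},
  {"xyz": [0, 0, 0], "roll": 0, "grip": 0},
  {"xyz": [-8, 0, 0], "roll": 0, "grip": 0},
  {"xyz": [0, 0, 0], "roll": 0, "grip": 0},
])

```text
time_s: 12.38
position: [0.6162, -0.0626, 0.0614]
tcp_rot: [[-0.221, 0.975, 0.004], [0.975, 0.221, -0.002], [-0.002, 0.003, -1.0]]
force: [-0.4, -1.0, 6.5]
opening: 0.249
grasp_force: 30.0
```

```bash
python3 -c "
from h import *
s=here()"
```

```text
t 12.4 rail [  1.9 -53.5  61.4] yaw-rail -0.15 F [-0.4 -1.   6.5] op 0.249 gf 30.0
```

Emit:
move_arm([
  {"xyz": [-10, 1, -1], "roll": 0, "grip": 0},
  {"xyz": [-14, 0, 0], "roll": 0, "grip": 0},
  {"xyz": [-14, 0, 0], "roll": 0, "grip": 0},
  {"xyz": [-14, 0, 0], "roll": 0, "grip": 0},
  {"xyz": [-10, 0, 0], "roll": 0, "grip": 0},
])

```text
time_s: 12.8
position: [0.6293, -0.1235, 0.0614]
tcp_rot: [[-0.22, 0.976, -0.001], [0.976, 0.22, 0.0], [0.001, -0.001, -1.0]]
force: [-8.1, 5.5, 13.1]
opening: 0.251
grasp_force: 30.0
```

Emit:
move_arm([
  {"xyz": [-5, 0, 0], "roll": 0, "grip": 0},
  {"xyz": [0, 0, 0], "roll": 0, "grip": 0},
  {"xyz": [0, 0, 0], "roll": 0, "grip": 0},
])

```text
time_s: 13.05
position: [0.629, -0.1285, 0.0614]
tcp_rot: [[-0.219, 0.976, -0.003], [0.976, 0.219, -0.0], [0.0, -0.003, -1.0]]
force: [-6.5, -1.2, 9.6]
opening: 0.251
grasp_force: 30.0
```

```bash
python3 -c "
from h import *
s=here()"
```

```text
t 13.1 rail [  -0.3 -120.6   61.4] yaw-rail -0.25 F [-6.5 -1.2  9.6] op 0.251 gf 30.0
```

Emit:
move_arm([
  {"xyz": [0, 0, -15], "roll": 0, "grip": 0},
  {"xyz": [0, 0, -25], "roll": 0, "grip": 0},
  {"xyz": [0, 0, -35], "roll": 0, "grip": 0},
  {"xyz": [0, 0, -35], "roll": 0, "grip": 0},
  {"xyz": [0, 0, 0], "roll": 0, "grip": 0},
])

```text
time_s: 13.47
position: [0.6293, -0.1284, 0.1755]
tcp_rot: [[-0.22, 0.976, -0.001], [0.976, 0.22, -0.002], [-0.002, -0.001, -1.0]]
force: [-8.6, -1.2, 1.8]
opening: 0.247
grasp_force: 30.0
```

```bash
cat >> h.py <<'E'
def tray():
    s,p,d,K,D,T=look("top");W=cloud(d,K,D,T)
    q=W[bot.trace("tray","top")[0]["mask"]];q=q[~np.isnan(q).any(1)];q=q[(q[:,2]>.02)&(q[:,2]<.036)]
    c,wh,a=cv2.minAreaRect((q[:,:2]*1000).astype(np.float32))
    if wh[0]>wh[1]: a-=90
    print("tray",np.round(c,1),np.round(wh,1),round(a,2));return np.array(c),a
def delta(w,head):
    "tool-frame shift (mm) and roll from the measured pose to world point w (mm), tool y heading head (deg)"
    s=bot.read_state();r=s["tcp_rot"];dl=r.T@(np.array(w)-s["position"]*1000)
    h=np.degrees(np.arctan2(r[1,1],r[0,1]));return np.round(dl,1),round(-np.radians(head-h),4)
E
python3 -c "
from h import *
s=here();c,a=tray();a_=np.radians(a);ty=np.array([-np.sin(a_),np.cos(a_)])
for k in(-84,-28,28,84):
    w=c+k*ty;print(k,w,delta([*w,150],a))"
```

```text
t 13.5 rail [  -0.  -120.6  175.5] yaw-rail -0.2 F [-8.6 -1.2  1.8] op 0.247 gf 30.0
tray [ 484.8 -371. ] [162.1 250.1] 7.02
-84 [ 495.10878141 -454.35621108] (array([-289. , -202.2,   22.2]), np.float64(0.0987))
-28 [ 488.26575266 -398.77588221] (array([-233.2, -196.7,   22.2]), np.float64(0.0987))
28 [ 481.4227239  -343.19555334] (array([-177.5, -191.2,   22.1]), np.float64(0.0987))
84 [ 474.57969515 -287.61522447] (array([-121.8, -185.7,   22.1]), np.float64(0.0987))
```

```bash
python3 -c "
from h import *
s,p,d,K,D,T=look('top');W=cloud(d,K,D,T)*1000
q=W.reshape(-1,3);q=q[~np.isnan(q).any(1)]
for lo,hi in((60,120),(120,200),(200,400)):
    m=(q[:,2]>lo)&(q[:,2]<hi)&(q[:,1]<-300)&(q[:,1]>-800)&(q[:,0]>300);print(lo,m.sum(),np.percentile(q[m],[1,50,99],axis=0).round() if m.sum() else '')
    m&=(q[:,0]>380)&(q[:,0]<620);print('  nearest y',np.percentile(q[m,1],[98,99.5]) if m.sum() else '')
"
```

```text
60 4805 [[ 302. -670.   61.]
 [ 541. -511.   85.]
 [ 731. -315.  119.]]
  nearest y [-540.08319335 -539.58706766]
120 5450 [[ 304. -671.  121.]
 [ 598. -548.  162.]
 [ 732. -310.  199.]]
  nearest y [-540.93381902 -539.96016673]
200 29524 [[ 310. -671.  204.]
 [ 598. -605.  300.]
 [ 732. -312.  395.]]
  nearest y [-542.00659094 -541.02041648]
```

Emit:
move_arm([
  {"xyz": [-22, -15, 0], "roll": 0.02, "grip": 0},
  {"xyz": [-28, -20, 0], "roll": 0.02, "grip": 0},
  {"xyz": [-28, -20, 0], "roll": 0.02, "grip": 0},
  {"xyz": [-28, -20, 0], "roll": 0.02, "grip": 0},
  {"xyz": [-28, -20, 0], "roll": 0.02, "grip": 0},
])

```text
time_s: 14.03
position: [0.5603, -0.2776, 0.1696]
tcp_rot: [[-0.121, 0.993, -0.0], [0.993, 0.121, -0.0], [-0.0, -0.0, -1.0]]
force: [-0.2, -0.9, 0.1]
opening: 0.25
grasp_force: 30.0
```

```bash
python3 -c "
from h import *
s=here()
print(delta([495.1,-454.4,150],7.0),delta([488.3,-398.8,150],7.0))"
```

```text
t 14.0 rail [-100.6 -250.6  169.6] yaw-rail -5.95 F [-0.2 -0.9  0.1] op 0.25 gf 30.0
(array([-167.6,  -86.1,   19.7]), np.float64(-0.0008)) (array([-111.6,  -86.2,   19.7]), np.float64(-0.0008))
```

Emit:
move_arm([
  {"xyz": [-33, -17, 0], "roll": 0, "grip": 0},
  {"xyz": [-33, -17, 0], "roll": 0, "grip": 0},
  {"xyz": [-33, -17, 0], "roll": 0, "grip": 0},
  {"xyz": [-33, -17, 0], "roll": 0, "grip": 0},
  {"xyz": [-31, -18, 0], "roll": 0, "grip": 0},
])

```text
time_s: 14.45
position: [0.4943, -0.4506, 0.1695]
tcp_rot: [[-0.121, 0.993, -0.0], [0.993, 0.121, -0.0], [-0.0, -0.0, -1.0]]
force: [-0.5, -1.1, -1.3]
opening: 0.251
grasp_force: 30.0
```

Emit:
move_arm([
  {"xyz": [0, 0, 0], "roll": 0, "grip": 0},
  {"xyz": [0, 0, 30], "roll": 0, "grip": 0},
  {"xyz": [0, 0, 30], "roll": 0, "grip": 0},
  {"xyz": [0, 0, 0], "roll": 0, "grip": 0},
  {"xyz": [0, 0, 0], "roll": 0, "grip": 0},
])

```text
time_s: 14.87
position: [0.4941, -0.4467, 0.108]
tcp_rot: [[-0.121, 0.993, -0.004], [0.993, 0.121, 0.004], [0.005, -0.003, -1.0]]
force: [0.1, 0.0, -1.5]
opening: 0.245
grasp_force: 30.0
```

```bash
python3 -c "
from h import *
s=here()
a=np.radians(7);w=np.array([484.8,-371])-80*np.array([-np.sin(a),np.cos(a)])
print(delta([*w,56],7.0))"
```

```text
t 14.9 rail [-202.9 -400.6  108. ] yaw-rail -5.93 F [ 0.1  0.  -1.5] op 0.245 gf 30.0
(array([-4. ,  0.2, 52. ]), np.float64(-0.0004))
```

Emit:
move_arm([
  {"xyz": [-4, 0, 25], "roll": 0, "grip": 0},
  {"xyz": [0, 0, 20], "roll": 0, "grip": 0},
  {"xyz": [0, 0, 5], "roll": 0, "grip": 0},
  {"xyz": [0, 0, 0], "roll": 0, "grip": 0},
  {"xyz": [0, 0, 0], "roll": 0, "grip": 0},
])

```text
time_s: 15.28
position: [0.4969, -0.4521, 0.062]
tcp_rot: [[-0.123, 0.992, 0.001], [0.992, 0.123, -0.002], [-0.002, 0.001, -1.0]]
force: [0.0, -0.7, -0.5]
opening: 0.256
grasp_force: 30.0
```

```bash
python3 -c "
from h import *
s=here()"
```

```text
t 15.3 rail [-201.4 -406.5   62. ] yaw-rail -5.86 F [ 0.  -0.7 -0.5] op 0.256 gf 30.0
```

Emit:
move_arm([
  {"xyz": [0, 0, 2], "roll": 0, "grip": 0},
  {"xyz": [0, 0, 2], "roll": 0, "grip": 0},
  {"xyz": [0, 0, 2], "roll": 0, "grip": 0},
  {"xyz": [0, 0, 0], "roll": 0, "grip": 0},
  {"xyz": [0, 0, 0], "roll": 0, "grip": 0},
])

```text
time_s: 15.7
position: [0.4966, -0.4519, 0.0554]
tcp_rot: [[-0.122, 0.993, 0.001], [0.993, 0.122, -0.002], [-0.002, 0.001, -1.0]]
force: [1.2, -1.0, 1.9]
opening: 0.252
grasp_force: 30.0
```

```bash
python3 -c "
from h import *
s=here()"
```

```text
t 15.7 rail [-201.6 -406.3   55.4] yaw-rail -5.88 F [ 1.2 -1.   1.9] op 0.252 gf 30.0
```

Emit:
move_arm([
  {"xyz": [0, 0, 0], "roll": 0, "grip": 50},
  {"xyz": [0, 0, 0], "roll": 0, "grip": 50},
  {"xyz": [0, 0, 0], "roll": 0, "grip": 50},
  {"xyz": [0, 0, -20], "roll": 0, "grip": 50},
  {"xyz": [0, 0, -35], "roll": 0, "grip": 50},
])

```text
time_s: 16.12
position: [0.4936, -0.4484, 0.1054]
tcp_rot: [[-0.122, 0.993, -0.007], [0.992, 0.122, 0.009], [0.009, -0.006, -1.0]]
force: [1.3, -0.6, -0.4]
opening: 0.478
grasp_force: 0.0
```

Emit:
move_arm([
  {"xyz": [0, 0, -35], "roll": 0, "grip": 50},
  {"xyz": [0, 0, 0], "roll": 0, "grip": 50},
  {"xyz": [0, 0, 0], "roll": 0, "grip": 50},
])

```text
time_s: 16.37
position: [0.4972, -0.4527, 0.1474]
tcp_rot: [[-0.122, 0.992, 0.004], [0.992, 0.122, -0.005], [-0.005, 0.003, -1.0]]
force: [0.6, 0.7, -0.1]
opening: 0.494
grasp_force: 0.0
```

```bash
python3 -c "
from h import *
s=here()
for y in(30,82,148): print(y,delta([*(O+y*EY+1*EX),146],12.9))
s,p,d,K,D,T=look('wrist');cv2.imwrite('pics/w3.png',p[...,::-1])
W=cloud(d,K,D,T)
z=W[...,2];m=((z>.075)&(z<.1)).astype(np.uint8)
n,L,st,c=cv2.connectedComponentsWithStats(m)
for i in range(1,n):
    if st[i,4]>100:
        q=W[L==i];r=cv2.minAreaRect((q[:,:2]*1000).astype(np.float32));print(st[i,4],c[i].astype(int),np.median(q,0).round(4),np.round(r[0],1),np.round(r[1],1),round(r[2],1))
"
```

```text
t 16.4 rail [-201.1 -407.2  147.4] yaw-rail -5.88 F [ 0.6  0.7 -0.1] op 0.494 gf 0.0
30 (array([ 4.556e+02,  1.563e+02, -4.000e-01]), np.float64(-0.1026))
82 (array([507.3, 151. ,  -0.7]), np.float64(-0.1026))
148 (array([572.9, 144.2,  -1. ]), np.float64(-0.1026))
5452 [580 221] [ 0.6675 -0.4352  0.0882] [ 682.  -438.5] [78.2 68.8] 36.4
1600 [320 208] [ 0.496  -0.4486  0.0836] [ 496.1 -450.1] [21.9 35.2] 7.6
939 [ 26 204] [ 0.3011 -0.4692  0.0879] [ 302.3 -468.9] [55.7  8.1] 8.3
2326 [320 334] [ 0.5062 -0.5477  0.0867] [ 511.5 -548. ] [  2.9 104.1] 87.9
```

Emit:
move_arm([
  {"xyz": [35, 12, 0], "roll": 0, "grip": 50},
  {"xyz": [35, 12, 0], "roll": 0, "grip": 50},
  {"xyz": [35, 12, 0], "roll": 0, "grip": 50},
  {"xyz": [35, 12, 0], "roll": 0, "grip": 50},
  {"xyz": [35, 12, 0], "roll": 0, "grip": 50},
])

```text
time_s: 16.83
position: [0.5329, -0.2678, 0.1425]
tcp_rot: [[-0.121, 0.993, -0.004], [0.993, 0.121, 0.003], [0.003, -0.003, -1.0]]
force: [0.3, 0.9, 0.1]
opening: 0.495
grasp_force: 0.0
```

Emit:
move_arm([
  {"xyz": [35, 12, 0], "roll": 0, "grip": 50},
  {"xyz": [35, 12, 0], "roll": 0, "grip": 50},
  {"xyz": [35, 12, 0], "roll": 0, "grip": 50},
  {"xyz": [35, 12, 0], "roll": 0, "grip": 50},
  {"xyz": [35, 12, 0], "roll": 0, "grip": 50},
])

```text
time_s: 17.25
position: [0.571, -0.087, 0.1426]
tcp_rot: [[-0.122, 0.993, -0.004], [0.993, 0.122, 0.001], [0.002, -0.004, -1.0]]
force: [-0.1, -0.4, -0.2]
opening: 0.501
grasp_force: 0.0
```

Emit:
move_arm([
  {"xyz": [35, 12, 0], "roll": 0, "grip": 50},
  {"xyz": [35, 12, 0], "roll": 0, "grip": 50},
  {"xyz": [35, 12, 0], "roll": 0, "grip": 50},
  {"xyz": [0, 0, 0], "roll": -0.1, "grip": 50},
  {"xyz": [0, 0, 0], "roll": 0, "grip": 50},
])

```text
time_s: 17.67
position: [0.5938, 0.022, 0.1426]
tcp_rot: [[-0.227, 0.974, -0.004], [0.974, 0.227, 0.0], [0.001, -0.004, -1.0]]
force: [-0.3, -0.9, -0.5]
opening: 0.501
grasp_force: 0.0
```

Emit:
move_arm([
  {"xyz": [0, 0, 0], "roll": 0, "grip": 50},
  {"xyz": [0, 0, 0], "roll": 0, "grip": 50},
])

```text
time_s: 17.83
position: [0.5945, 0.0186, 0.1435]
tcp_rot: [[-0.218, 0.976, -0.002], [0.976, 0.218, 0.0], [0.001, -0.002, -1.0]]
force: [-1.0, -0.3, 0.3]
opening: 0.498
grasp_force: 0.0
```

```bash
python3 -c "
from h import *
s=here()
print(delta([*(O+30*EY+1*EX),58],12.9))
s,p,d,K,D,T=look('wrist')
W=cloud(d,K,D,T)
z=W[...,2];m=((z>.084)&(z<.1)).astype(np.uint8)
n,L,st,c=cv2.connectedComponentsWithStats(m)
for i in range(1,n):
    if st[i,4]>100:
        q=W[L==i];r=cv2.minAreaRect((q[:,:2]*1000).astype(np.float32));print(st[i,4],rail(np.array([*r[0],90])/1000),np.round(r[1],1),round(r[2],1))
"
```

```text
t 17.8 rail [ -1.2  30.5 143.5] yaw-rail -0.31 F [-1.  -0.3  0.3] op 0.498 gf 0.0
(array([-0.5,  2.4, 85.5]), np.float64(-0.0055))
2096 [1.000e-01 1.457e+02 9.000e+01] [21.6 28.5] 13.5
2013 [ 0.2 81.5 90. ] [21.7 36.1] 13.2
878 [-145.7   74.3   90. ] [17.8 17.4] 46.4
1544 [157.8  44.   90. ] [85.3 41.4] 41.9
1668 [ 0.1 30.4 90. ] [21.5 35.6] 13.4
660 [-64.2  28.9  90. ] [17.4 17. ] 32.5
```

Emit:
move_arm([
  {"xyz": [0, 1.3, 30], "roll": -0.005, "grip": 50},
  {"xyz": [0, 0, 30], "roll": 0, "grip": 50},
  {"xyz": [0, 0, 24], "roll": 0, "grip": 50},
  {"xyz": [0, 0, 0], "roll": 0, "grip": 50},
  {"xyz": [0, 0, 0], "roll": 0, "grip": 0},
])

```text
time_s: 18.3
position: [0.5954, 0.0186, 0.0594]
tcp_rot: [[-0.223, 0.975, -0.004], [0.975, 0.223, 0.001], [0.001, -0.003, -1.0]]
force: [-0.4, 0.5, -0.1]
opening: 0.475
grasp_force: 0.0
```

Emit:
move_arm([
  {"xyz": [0, 0, 0], "roll": 0, "grip": 0},
  {"xyz": [0, 0, 0], "roll": 0, "grip": 0},
  {"xyz": [0, 0, 0], "roll": 0, "grip": 0},
  {"xyz": [-5, 0, 0], "roll": 0, "grip": 0},
  {"xyz": [-10, 0, 0], "roll": 0, "grip": 0},
])

```text
time_s: 18.72
position: [0.6007, 0.0056, 0.0622]
tcp_rot: [[-0.227, 0.974, 0.002], [0.974, 0.227, 0.0], [-0.0, 0.002, -1.0]]
force: [0.1, 1.2, 4.9]
opening: 0.251
grasp_force: 30.0
```

Emit:
move_arm([
  {"xyz": [-13, 0, 0], "roll": 0, "grip": 0},
  {"xyz": [-13, 0, 0], "roll": 0, "grip": 0},
  {"xyz": [-13, 0, 0], "roll": 0, "grip": 0},
  {"xyz": [-13, 0, 0], "roll": 0, "grip": 0},
  {"xyz": [-13, 0, 0], "roll": 0, "grip": 0},
])

```text
time_s: 19.13
position: [0.616, -0.0598, 0.0622]
tcp_rot: [[-0.225, 0.974, 0.003], [0.974, 0.225, -0.001], [-0.001, 0.003, -1.0]]
force: [0.1, 2.2, 6.0]
opening: 0.25
grasp_force: 30.0
```

```bash
python3 -c "
from h import *
s=here()"
```

```text
t 19.1 rail [  2.4 -50.7  62.2] yaw-rail 0.11 F [0.1 2.2 6. ] op 0.25 gf 30.0
```

Emit:
move_arm([
  {"xyz": [-13, 0, 0], "roll": 0, "grip": 0},
  {"xyz": [-13, 0, 0], "roll": 0, "grip": 0},
  {"xyz": [-13, 0, 0], "roll": 0, "grip": 0},
  {"xyz": [-13, 0, 0], "roll": 0, "grip": 0},
  {"xyz": [-10, 0, 0], "roll": 0, "grip": 0},
])

```text
time_s: 19.55
position: [0.6295, -0.1206, 0.0622]
tcp_rot: [[-0.225, 0.974, 0.002], [0.974, 0.225, -0.001], [-0.001, 0.002, -1.0]]
force: [-6.5, 4.7, 11.4]
opening: 0.252
grasp_force: 30.0
```

Emit:
move_arm([
  {"xyz": [-7, 0, 0], "roll": 0, "grip": 0},
  {"xyz": [0, 0, 0], "roll": 0, "grip": 0},
  {"xyz": [0, 0, 0], "roll": 0, "grip": 0},
])

```text
time_s: 19.8
position: [0.6291, -0.1274, 0.0622]
tcp_rot: [[-0.225, 0.974, -0.002], [0.974, 0.225, -0.001], [-0.001, -0.002, -1.0]]
force: [-6.3, -1.8, 8.9]
opening: 0.25
grasp_force: 30.0
```

```bash
cat >> h.py <<'E'
def slots(z=120):
    c,a=tray();r=np.radians(a)
    for k in(-80,-24,32,88): print(k,delta([*(c+k*np.array([-np.sin(r),np.cos(r)])),z],a))
E
python3 -c "
from h import *
s=here();slots(175)"
```

```text
t 19.8 rail [   0.  -119.5   62.2] yaw-rail 0.08 F [-6.3 -1.8  8.9] op 0.25 gf 30.0
tray [ 485.  -370.8] [162.3 250.1] 6.89
-80 (array([-284.5, -203.8, -112.2]), np.float64(0.1062))
-24 (array([-228.8, -197.8, -112.2]), np.float64(0.1062))
32 (array([-173.1, -191.9, -112.3]), np.float64(0.1062))
88 (array([-117.5, -186. , -112.3]), np.float64(0.1062))
```

Emit:
move_arm([
  {"xyz": [0, 0, -15], "roll": 0, "grip": 0},
  {"xyz": [0, 0, -25], "roll": 0, "grip": 0},
  {"xyz": [0, 0, -36], "roll": 0, "grip": 0},
  {"xyz": [0, 0, -36], "roll": 0, "grip": 0},
  {"xyz": [0, 0, 0], "roll": 0, "grip": 0},
])

```text
time_s: 20.32
position: [0.6294, -0.127, 0.1787]
tcp_rot: [[-0.226, 0.974, 0.001], [0.974, 0.226, -0.003], [-0.003, 0.0, -1.0]]
force: [-7.2, 0.1, 2.2]
opening: 0.25
grasp_force: 30.0
```

Emit:
move_arm([
  {"xyz": [-20, -17, 0], "roll": 0, "grip": 0},
  {"xyz": [-28, -24, 0], "roll": 0, "grip": 0},
  {"xyz": [-28, -24, 0], "roll": 0, "grip": 0},
  {"xyz": [-28, -24, 0], "roll": 0, "grip": 0},
  {"xyz": [-28, -24, 0], "roll": 0, "grip": 0},
])

```text
time_s: 20.73
position: [0.5487, -0.2816, 0.1726]
tcp_rot: [[-0.226, 0.974, 0.0], [0.974, 0.226, -0.001], [-0.001, 0.0, -1.0]]
force: [0.4, -0.9, -0.2]
opening: 0.251
grasp_force: 30.0
```

Emit:
move_arm([
  {"xyz": [-28, -24, 0], "roll": 0, "grip": 0},
  {"xyz": [-28, -24, 0], "roll": 0, "grip": 0},
  {"xyz": [-28, -24, 0], "roll": 0, "grip": 0},
  {"xyz": [-13, -13, 0], "roll": 0.053, "grip": 0},
  {"xyz": [0, 0, 0], "roll": 0.053, "grip": 0},
])

```text
time_s: 21.15
position: [0.4862, -0.399, 0.1726]
tcp_rot: [[-0.113, 0.994, -0.0], [0.994, 0.113, -0.003], [-0.003, -0.0, -1.0]]
force: [0.8, 1.2, -1.2]
opening: 0.248
grasp_force: 30.0
```

Emit:
move_arm([
  {"xyz": [0, 0, 0], "roll": 0, "grip": 0},
  {"xyz": [0, 0, 0], "roll": 0, "grip": 0},
  {"xyz": [0, 0, 0], "roll": 0, "grip": 0},
])

```text
time_s: 21.4
position: [0.4889, -0.3929, 0.1725]
tcp_rot: [[-0.123, 0.992, -0.0], [0.992, 0.123, 0.0], [0.0, -0.0, -1.0]]
force: [-0.0, 0.2, -0.4]
opening: 0.25
grasp_force: 30.0
```

```bash
python3 -c "
from h import *
s=here()
r=np.radians(6.9);print(delta([*(np.array([485,-370.8])-24*np.array([-np.sin(r),np.cos(r)])),56.5],6.9))"
```

```text
t 21.4 rail [-195.9 -347.   172.5] yaw-rail -5.85 F [-0.   0.2 -0.4] op 0.25 gf 30.0
(array([ -1.6,  -1.2, 116. ]), np.float64(0.0026))
```

Emit:
move_arm([
  {"xyz": [-1.5, -1, 35], "roll": 0, "grip": 0},
  {"xyz": [0, 0, 35], "roll": 0, "grip": 0},
  {"xyz": [0, 0, 28], "roll": 0, "grip": 0},
  {"xyz": [0, 0, 10], "roll": 0, "grip": 0},
  {"xyz": [0, 0, 3], "roll": 0, "grip": 0},
])

```text
time_s: 21.82
position: [0.4874, -0.3928, 0.0591]
tcp_rot: [[-0.123, 0.992, -0.003], [0.992, 0.123, 0.004], [0.004, -0.003, -1.0]]
force: [-0.9, 0.9, -1.3]
opening: 0.248
grasp_force: 30.0
```

Emit:
move_arm([
  {"xyz": [0, 0, 2], "roll": 0, "grip": 0},
  {"xyz": [0, 0, 2], "roll": 0, "grip": 0},
  {"xyz": [0, 0, 0], "roll": 0, "grip": 0},
  {"xyz": [0, 0, 0], "roll": 0, "grip": 0},
])

```text
time_s: 22.15
position: [0.489, -0.3957, 0.0592]
tcp_rot: [[-0.122, 0.993, 0.002], [0.993, 0.122, -0.002], [-0.003, 0.002, -1.0]]
force: [-0.1, -0.0, -0.5]
opening: 0.25
grasp_force: 30.0
```

```bash
python3 -c "
from h import *
s=here()"
```

```text
t 22.1 rail [-196.4 -349.7   59.2] yaw-rail -5.92 F [-0.1 -0.  -0.5] op 0.25 gf 30.0
```

Emit:
move_arm([
  {"xyz": [0, 0, 2], "roll": 0, "grip": 0},
  {"xyz": [0, 0, 1.5], "roll": 0, "grip": 0},
  {"xyz": [0, 0, 0], "roll": 0, "grip": 0},
  {"xyz": [0, 0, 0], "roll": 0, "grip": 0},
])

```text
time_s: 22.48
position: [0.4889, -0.3959, 0.0562]
tcp_rot: [[-0.121, 0.993, 0.002], [0.993, 0.121, -0.002], [-0.003, 0.002, -1.0]]
force: [0.3, 1.6, 8.0]
opening: 0.249
grasp_force: 30.0
```

Emit:
move_arm([
  {"xyz": [0, 0, 0], "roll": 0, "grip": 50},
  {"xyz": [0, 0, 0], "roll": 0, "grip": 50},
  {"xyz": [0, 0, 0], "roll": 0, "grip": 50},
  {"xyz": [0, 0, -20], "roll": 0, "grip": 50},
  {"xyz": [0, 0, -35], "roll": 0, "grip": 50},
])

```text
time_s: 22.9
position: [0.4857, -0.3924, 0.1054]
tcp_rot: [[-0.121, 0.993, -0.007], [0.993, 0.121, 0.008], [0.008, -0.006, -1.0]]
force: [0.7, -0.2, 1.0]
opening: 0.47
grasp_force: 0.0
```

Emit:
move_arm([
  {"xyz": [0, 0, -35], "roll": 0, "grip": 50},
  {"xyz": [0, 0, 0], "roll": 0, "grip": 50},
  {"xyz": [0, 0, 0], "roll": 0, "grip": 50},
  {"xyz": [0, 0, 0], "roll": 0, "grip": 50},
])

```text
time_s: 23.23
position: [0.4877, -0.3944, 0.1436]
tcp_rot: [[-0.121, 0.993, -0.001], [0.993, 0.121, 0.001], [0.001, -0.001, -1.0]]
force: [-0.2, -0.5, -0.9]
opening: 0.502
grasp_force: 0.0
```

```bash
cat >> h.py <<'E'
def tops(lo=.079,hi=.1):
    s,p,d,K,D,T=look('wrist');W=cloud(d,K,D,T);z=W[...,2];m=((z>lo)&(z<hi)).astype(np.uint8)
    n,L,st,c=cv2.connectedComponentsWithStats(m)
    for i in range(1,n):
        if st[i,4]>100:
            q=W[L==i];r=cv2.minAreaRect((q[:,:2]*1000).astype(np.float32));print(st[i,4],np.round(r[0],1),np.median(q[:,2]).round(4),"rail",rail(np.array([*r[0],90])/1000),np.round(r[1],1),round(r[2],1))
E
python3 -c "
from h import *
s=here();tops()
for y in(81.5,147): print(y,delta([*(O+y*EY+.5*EX),146],12.9))"
```

```text
t 23.2 rail [-197.4 -348.2  143.6] yaw-rail -5.94 F [-0.2 -0.5 -0.9] op 0.502 gf 0.0
1602 [ 488.6 -395.4] 0.0836 rail [-196.8 -349.4   90. ] [22.  35.9] 6.1
707 [ 668.5 -409.3] 0.0886 rail [ -24.5 -403.1   90. ] [32.7  5.8] 30.0
468 [ 494.5 -438. ] 0.0833 rail [-200.5 -392.2   90. ] [21.8 11.9] 7.6
357 [ 678.3 -458.9] 0.0883 rail [ -26.  -453.6   90. ] [17.6 43.4] 33.7
81.5 (array([447.4, 152.7,  -2.4]), np.float64(-0.1037))
147 (array([512.6, 145.9,  -2.2]), np.float64(-0.1037))
```

Emit:
move_arm([
  {"xyz": [34.5, 12, 0], "roll": 0, "grip": 50},
  {"xyz": [34.5, 12, 0], "roll": 0, "grip": 50},
  {"xyz": [34.5, 12, 0], "roll": 0, "grip": 50},
  {"xyz": [34.5, 12, 0], "roll": 0, "grip": 50},
  {"xyz": [34.5, 12, 0], "roll": 0, "grip": 50},
])

```text
time_s: 23.7
position: [0.5256, -0.2142, 0.142]
tcp_rot: [[-0.12, 0.993, -0.004], [0.993, 0.12, 0.002], [0.003, -0.003, -1.0]]
force: [0.8, 0.4, -0.5]
opening: 0.5
grasp_force: 0.0
```

Emit:
move_arm([
  {"xyz": [34.5, 12, 0], "roll": 0, "grip": 50},
  {"xyz": [34.5, 12, 0], "roll": 0, "grip": 50},
  {"xyz": [34.5, 12, 0], "roll": 0, "grip": 50},
  {"xyz": [34.5, 12, 0], "roll": 0, "grip": 50},
  {"xyz": [34.5, 12, 0], "roll": 0, "grip": 50},
])

```text
time_s: 24.12
position: [0.5642, -0.0358, 0.1421]
tcp_rot: [[-0.121, 0.993, -0.004], [0.993, 0.121, 0.001], [0.002, -0.004, -1.0]]
force: [0.5, -0.7, 0.3]
opening: 0.502
grasp_force: 0.0
```

Emit:
move_arm([
  {"xyz": [34.5, 11, 0], "roll": 0, "grip": 50},
  {"xyz": [34, 11, 0], "roll": 0, "grip": 50},
  {"xyz": [34, 11, 0], "roll": 0, "grip": 50},
  {"xyz": [0, 0, 0], "roll": -0.104, "grip": 50},
  {"xyz": [0, 0, 0], "roll": 0, "grip": 50},
])

```text
time_s: 24.53
position: [0.5844, 0.0702, 0.142]
tcp_rot: [[-0.229, 0.973, -0.004], [0.973, 0.23, 0.0], [0.001, -0.004, -1.0]]
force: [0.6, 0.3, -0.4]
opening: 0.5
grasp_force: 0.0
```

Emit:
move_arm([
  {"xyz": [0, 0, 0], "roll": 0, "grip": 50},
  {"xyz": [0, 0, 0], "roll": 0, "grip": 50},
  {"xyz": [0, 0, 0], "roll": 0, "grip": 50},
])

```text
time_s: 24.78
position: [0.5853, 0.0667, 0.1434]
tcp_rot: [[-0.221, 0.975, -0.001], [0.975, 0.221, -0.0], [0.0, -0.001, -1.0]]
force: [0.1, -0.3, 0.2]
opening: 0.505
grasp_force: 0.0
```

```bash
python3 -c "
from h import *
s=here();tops()
for y in(81.5,): print(y,delta([*(O+y*EY+.5*EX),60],12.9))"
```

```text
t 24.8 rail [  0.7  79.4 143.4] yaw-rail -0.16 F [ 0.1 -0.3  0.2] op 0.505 gf 0.0
2167 [569.1 135.3] 0.0897 rail [  0.2 149.9  90. ] [22.  35.4] 12.7
1755 [584.3  69.3] 0.0896 rail [ 0.3 82.2 90. ] [22.  35.8] 12.7
873 [443.6  29.4] 0.0929 rail [-145.8   74.7   90. ] [17.9 17.4] 62.6
826 [753.6  80.1] 0.0895 rail [167.7  54.9  90. ] [53.2 10. ] 11.5
81.5 (array([ 2.2, -0.2, 83.6]), np.float64(-0.0026))
```

Emit:
move_arm([
  {"xyz": [2.5, 0, 30], "roll": 0, "grip": 50},
  {"xyz": [0, 0, 30], "roll": 0, "grip": 50},
  {"xyz": [0, 0, 24], "roll": 0, "grip": 50},
  {"xyz": [0, 0, 0], "roll": 0, "grip": 50},
  {"xyz": [0, 0, 0], "roll": 0, "grip": 0},
])

```text
time_s: 25.25
position: [0.5842, 0.0695, 0.0591]
tcp_rot: [[-0.222, 0.975, -0.003], [0.975, 0.222, 0.0], [0.001, -0.003, -1.0]]
force: [0.1, 0.3, 0.7]
opening: 0.477
grasp_force: 0.0
```

Emit:
move_arm([
  {"xyz": [0, 0, 0], "roll": 0, "grip": 0},
  {"xyz": [0, 0, 0], "roll": 0, "grip": 0},
  {"xyz": [0, 0, 0], "roll": 0, "grip": 0},
  {"xyz": [-5, 0, 0], "roll": 0, "grip": 0},
  {"xyz": [-10, 0, 0], "roll": 0, "grip": 0},
])

```text
time_s: 25.67
position: [0.5893, 0.0563, 0.0617]
tcp_rot: [[-0.225, 0.974, 0.003], [0.974, 0.225, 0.0], [-0.0, 0.003, -1.0]]
force: [-0.7, 1.6, 6.4]
opening: 0.247
grasp_force: 30.0
```

Emit:
move_arm([
  {"xyz": [-13, 0, 0], "roll": 0, "grip": 0},
  {"xyz": [-13, 0, 0], "roll": 0, "grip": 0},
  {"xyz": [-13, 0, 0], "roll": 0, "grip": 0},
  {"xyz": [-13, 0, 0], "roll": 0, "grip": 0},
  {"xyz": [-13, 0, 0], "roll": 0, "grip": 0},
])

```text
time_s: 26.08
position: [0.6045, -0.009, 0.0617]
tcp_rot: [[-0.223, 0.975, 0.003], [0.975, 0.223, -0.0], [-0.001, 0.003, -1.0]]
force: [-0.4, 1.0, 5.8]
opening: 0.245
grasp_force: 30.0
```

```bash
python3 -c "
from h import *
s=here()"
```

```text
t 26.1 rail [ 2.4  1.4 61.7] yaw-rail -0.01 F [-0.4  1.   5.8] op 0.245 gf 30.0
```

Emit:
move_arm([
  {"xyz": [-13, 0, 0], "roll": 0, "grip": 0},
  {"xyz": [-13, 0, 0], "roll": 0, "grip": 0},
  {"xyz": [-13, 0, 0], "roll": 0, "grip": 0},
  {"xyz": [-13, 0, 0], "roll": 0, "grip": 0},
  {"xyz": [-13, 0, 0], "roll": 0, "grip": 0},
])

```text
time_s: 26.5
position: [0.6188, -0.0725, 0.0617]
tcp_rot: [[-0.223, 0.975, 0.003], [0.975, 0.223, -0.001], [-0.001, 0.003, -1.0]]
force: [-0.4, 1.7, 5.7]
opening: 0.252
grasp_force: 30.0
```

Emit:
move_arm([
  {"xyz": [-13, 0, 0], "roll": 0, "grip": 0},
  {"xyz": [-13, 0, 0], "roll": 0, "grip": 0},
  {"xyz": [-13, 0, 0], "roll": 0, "grip": 0},
  {"xyz": [-10, 0, 0], "roll": 0, "grip": 0},
  {"xyz": [-7, 0, 0], "roll": 0, "grip": 0},
])

```text
time_s: 26.92
position: [0.6291, -0.1265, 0.0617]
tcp_rot: [[-0.223, 0.975, -0.002], [0.975, 0.223, 0.001], [0.002, -0.002, -1.0]]
force: [-9.0, 6.0, 12.0]
opening: 0.245
grasp_force: 30.0
```

Emit:
move_arm([
  {"xyz": [0, 0, 0], "roll": 0, "grip": 0},
  {"xyz": [0, 0, 0], "roll": 0, "grip": 0},
])

```text
time_s: 27.08
position: [0.6291, -0.1275, 0.0617]
tcp_rot: [[-0.223, 0.975, -0.001], [0.975, 0.223, -0.001], [-0.001, -0.002, -1.0]]
force: [-5.7, -2.0, 8.4]
opening: 0.248
grasp_force: 30.0
```

```bash
python3 -c "
from h import *
s=here();slots(175)"
```

```text
t 27.1 rail [  -0.  -119.6   61.7] yaw-rail -0.04 F [-5.7 -2.   8.4] op 0.248 gf 30.0
tray [ 484.7 -371. ] [161.6 251. ] 6.81
-80 (array([-284.9, -203.6, -112.7]), np.float64(0.1056))
-24 (array([-229.2, -197.7, -112.7]), np.float64(0.1056))
32 (array([-173.5, -191.8, -112.8]), np.float64(0.1056))
88 (array([-117.8, -185.9, -112.9]), np.float64(0.1056))
```

Slot +32: shift (-173.5, -191.8), then roll 0.106.

Emit:
move_arm([
  {"xyz": [0, 0, -15], "roll": 0, "grip": 0},
  {"xyz": [0, 0, -25], "roll": 0, "grip": 0},
  {"xyz": [0, 0, -36], "roll": 0, "grip": 0},
  {"xyz": [0, 0, -36], "roll": 0, "grip": 0},
  {"xyz": [0, 0, 0], "roll": 0, "grip": 0},
])

```text
time_s: 27.6
position: [0.6294, -0.1271, 0.1783]
tcp_rot: [[-0.224, 0.975, 0.001], [0.975, 0.224, -0.003], [-0.003, 0.001, -1.0]]
force: [-7.3, -1.2, 0.9]
opening: 0.252
grasp_force: 30.0
```

Emit:
move_arm([
  {"xyz": [-20, -22, 0], "roll": 0, "grip": 0},
  {"xyz": [-25, -28, 0], "roll": 0, "grip": 0},
  {"xyz": [-25, -28, 0], "roll": 0, "grip": 0},
  {"xyz": [-25, -28, 0], "roll": 0, "grip": 0},
  {"xyz": [-25, -28, 0], "roll": 0, "grip": 0},
])

```text
time_s: 28.02
position: [0.525, -0.2744, 0.1722]
tcp_rot: [[-0.224, 0.975, 0.0], [0.975, 0.224, -0.001], [-0.001, 0.0, -1.0]]
force: [-0.1, 0.0, -0.4]
opening: 0.249
grasp_force: 30.0
```

Emit:
move_arm([
  {"xyz": [-25, -28, 0], "roll": 0, "grip": 0},
  {"xyz": [-18, -20, 0], "roll": 0, "grip": 0},
  {"xyz": [-12, -12, 0], "roll": 0.053, "grip": 0},
  {"xyz": [0, 0, 0], "roll": 0.053, "grip": 0},
  {"xyz": [0, 0, 0], "roll": 0, "grip": 0},
])

```text
time_s: 28.43
position: [0.4789, -0.3416, 0.172]
tcp_rot: [[-0.115, 0.993, 0.0], [0.993, 0.115, -0.001], [-0.001, 0.0, -1.0]]
force: [-0.1, 1.4, -1.2]
opening: 0.25
grasp_force: 30.0
```

Emit:
move_arm([
  {"xyz": [0, 0, 0], "roll": 0, "grip": 0},
  {"xyz": [0, 0, 0], "roll": 0, "grip": 0},
  {"xyz": [0, 0, 0], "roll": 0, "grip": 0},
])

```text
time_s: 28.68
position: [0.4804, -0.339, 0.172]
tcp_rot: [[-0.121, 0.993, -0.0], [0.993, 0.121, 0.0], [0.0, -0.0, -1.0]]
force: [0.1, -0.4, -0.8]
opening: 0.253
grasp_force: 30.0
```

```bash
python3 -c "
from h import *
s=here()
r=np.radians(6.9);print(delta([*(np.array([485,-370.9])+32*np.array([-np.sin(r),np.cos(r)])),56],6.9))"
```

```text
t 28.7 rail [-192.2 -292.6  172. ] yaw-rail -5.95 F [ 0.1 -0.4 -0.8] op 0.253 gf 30.0
(array([ -0.2,   0.7, 116. ]), np.float64(0.0009))
```

Emit:
move_arm([
  {"xyz": [0, 0.7, 35], "roll": 0, "grip": 0},
  {"xyz": [0, 0, 35], "roll": 0, "grip": 0},
  {"xyz": [0, 0, 28], "roll": 0, "grip": 0},
  {"xyz": [0, 0, 10], "roll": 0, "grip": 0},
  {"xyz": [0, 0, 5], "roll": 0, "grip": 0},
])

```text
time_s: 29.1
position: [0.4802, -0.338, 0.0571]
tcp_rot: [[-0.121, 0.993, -0.003], [0.993, 0.121, 0.003], [0.003, -0.003, -1.0]]
force: [0.2, -0.5, -0.7]
opening: 0.249
grasp_force: 30.0
```

Emit:
move_arm([
  {"xyz": [0, 0, 2], "roll": 0, "grip": 0},
  {"xyz": [0, 0, 1.5], "roll": 0, "grip": 0},
  {"xyz": [0, 0, 0], "roll": 0, "grip": 0},
  {"xyz": [0, 0, 0], "roll": 0, "grip": 0},
])

```text
time_s: 29.43
position: [0.4817, -0.3403, 0.057]
tcp_rot: [[-0.119, 0.993, 0.002], [0.993, 0.119, -0.002], [-0.002, 0.002, -1.0]]
force: [0.4, -0.6, -0.8]
opening: 0.25
grasp_force: 30.0
```

```bash
python3 -c "
from h import *
s=here()"
```

```text
t 29.4 rail [-191.2 -294.1   57. ] yaw-rail -6.04 F [ 0.4 -0.6 -0.8] op 0.25 gf 30.0
```

Emit:
move_arm([
  {"xyz": [0, 0, 2], "roll": 0, "grip": 0},
  {"xyz": [0, 0, 0], "roll": 0, "grip": 0},
  {"xyz": [0, 0, 0], "roll": 0, "grip": 0},
])

```text
time_s: 29.68
position: [0.4819, -0.3406, 0.0557]
tcp_rot: [[-0.119, 0.993, 0.003], [0.993, 0.119, -0.003], [-0.003, 0.002, -1.0]]
force: [-0.0, 0.0, 6.0]
opening: 0.252
grasp_force: 30.0
```

Emit:
move_arm([
  {"xyz": [0, 0, 0], "roll": 0, "grip": 50},
  {"xyz": [0, 0, 0], "roll": 0, "grip": 50},
  {"xyz": [0, 0, 0], "roll": 0, "grip": 50},
  {"xyz": [0, 0, -20], "roll": 0, "grip": 50},
  {"xyz": [0, 0, -35], "roll": 0, "grip": 50},
])

```text
time_s: 30.1
position: [0.4785, -0.3372, 0.1055]
tcp_rot: [[-0.119, 0.993, -0.007], [0.993, 0.119, 0.007], [0.008, -0.006, -1.0]]
force: [1.0, -0.3, 0.6]
opening: 0.479
grasp_force: 0.0
```

Emit:
move_arm([
  {"xyz": [0, 0, -35], "roll": 0, "grip": 50},
  {"xyz": [0, 0, 0], "roll": 0, "grip": 50},
  {"xyz": [0, 0, 0], "roll": 0, "grip": 50},
  {"xyz": [0, 0, 0], "roll": 0, "grip": 50},
])

```text
time_s: 30.43
position: [0.4805, -0.3391, 0.1433]
tcp_rot: [[-0.119, 0.993, -0.001], [0.993, 0.119, 0.0], [0.001, -0.0, -1.0]]
force: [-0.4, 0.8, -1.0]
opening: 0.496
grasp_force: 0.0
```

```bash
python3 -c "
from h import *
s=here();tops()
for y in(149.9,): print(y,delta([*(O+y*EY+.5*EX),146],12.9))"
```

```text
t 30.4 rail [-192.1 -292.7  143.3] yaw-rail -6.05 F [-0.4  0.8 -1. ] op 0.496 gf 0.0
1572 [ 481.9 -340.1] 0.0836 rail [-191. -294.   90.] [21.6 35.4] 6.6
437 [ 486.8 -382.5] 0.0832 rail [-195.7 -336.4   90. ] [21.4 11.2] 9.8
420 [ 671.8 -407.1] 0.0893 rail [ -20.8 -401.7   90. ] [21.1 11.3] 46.6
408 [ 494.9 -437.4] 0.0831 rail [-200.  -391.7   90. ] [21.9 12. ] 4.5
334 [ 314.7 -466.5] 0.088 rail [-382.1 -379.9   90. ] [29.6  6.6] 13.9
149.9 (array([459.9, 145.2,  -2.8]), np.float64(-0.1056))
```

Emit:
move_arm([
  {"xyz": [35.4, 11.2, 0], "roll": 0, "grip": 50},
  {"xyz": [35.4, 11.2, 0], "roll": 0, "grip": 50},
  {"xyz": [35.4, 11.2, 0], "roll": 0, "grip": 50},
  {"xyz": [35.4, 11.2, 0], "roll": 0, "grip": 50},
  {"xyz": [35.4, 11.2, 0], "roll": 0, "grip": 50},
])

```text
time_s: 30.9
position: [0.5142, -0.155, 0.1417]
tcp_rot: [[-0.118, 0.993, -0.004], [0.993, 0.118, 0.002], [0.002, -0.003, -1.0]]
force: [1.0, -0.3, 0.5]
opening: 0.498
grasp_force: 0.0
```

Emit:
move_arm([
  {"xyz": [35.4, 11.2, 0], "roll": 0, "grip": 50},
  {"xyz": [35.4, 11.2, 0], "roll": 0, "grip": 50},
  {"xyz": [35.4, 11.2, 0], "roll": 0, "grip": 50},
  {"xyz": [35.4, 11.2, 0], "roll": 0, "grip": 50},
  {"xyz": [35.4, 11.2, 0], "roll": 0, "grip": 50},
])

```text
time_s: 31.32
position: [0.5486, 0.0273, 0.1417]
tcp_rot: [[-0.119, 0.993, -0.004], [0.993, 0.119, 0.001], [0.001, -0.004, -1.0]]
force: [0.6, -0.6, 0.2]
opening: 0.498
grasp_force: 0.0
```

Emit:
move_arm([
  {"xyz": [35.4, 11.2, 0], "roll": 0, "grip": 50},
  {"xyz": [35.4, 11.2, 0], "roll": 0, "grip": 50},
  {"xyz": [35.4, 11.2, 0], "roll": 0, "grip": 50},
  {"xyz": [0, 0, 0], "roll": -0.105, "grip": 50},
  {"xyz": [0, 0, 0], "roll": 0, "grip": 50},
])

```text
time_s: 31.73
position: [0.5693, 0.137, 0.1415]
tcp_rot: [[-0.229, 0.974, -0.004], [0.974, 0.229, -0.0], [0.001, -0.004, -1.0]]
force: [-0.1, -0.8, -0.3]
opening: 0.495
grasp_force: 0.0
```

Emit:
move_arm([
  {"xyz": [0, 0, 0], "roll": 0, "grip": 50},
  {"xyz": [0, 0, 0], "roll": 0, "grip": 50},
  {"xyz": [0, 0, 0], "roll": 0, "grip": 50},
])

```text
time_s: 31.98
position: [0.5701, 0.1335, 0.1429]
tcp_rot: [[-0.22, 0.976, -0.002], [0.976, 0.22, -0.0], [0.0, -0.002, -1.0]]
force: [-0.1, -0.2, 0.4]
opening: 0.5
grasp_force: 0.0
```

```bash
python3 -c "
from h import *
s=here();tops()
for y in(150,): print(y,delta([*(O+y*EY+.5*EX),60],12.9))"
```

```text
t 32.0 rail [  0.8 148.  142.9] yaw-rail -0.22 F [-0.1 -0.2  0.4] op 0.5 gf 0.0
300 [361.4 183.8] 0.081 rail [-191.4  243.6   90. ] [34.6  6.1] 88.0
1617 [462.4 198.3] 0.0799 rail [-89.8 235.2  90. ] [20.7 34.6] 69.2
1744 [568.9 135.7] 0.0896 rail [1.000e-01 1.504e+02 9.000e+01] [21.6 35.4] 12.8
252 [768.   80.6] 0.0887 rail [181.9  52.3  90. ] [ 1.9 24.2] 88.0
150 (array([ 2.1, -0.4, 83.1]), np.float64(-0.0037))
```

Emit:
move_arm([
  {"xyz": [2.5, 0, 30], "roll": 0, "grip": 50},
  {"xyz": [0, 0, 30], "roll": 0, "grip": 50},
  {"xyz": [0, 0, 23.5], "roll": 0, "grip": 50},
  {"xyz": [0, 0, 0], "roll": 0, "grip": 50},
  {"xyz": [0, 0, 0], "roll": 0, "grip": 0},
])

```text
time_s: 32.45
position: [0.5692, 0.1363, 0.0592]
tcp_rot: [[-0.221, 0.975, -0.003], [0.975, 0.221, -0.0], [0.001, -0.003, -1.0]]
force: [0.8, 0.5, 0.3]
opening: 0.47
grasp_force: 0.0
```

Emit:
move_arm([
  {"xyz": [0, 0, 0], "roll": 0, "grip": 0},
  {"xyz": [0, 0, 0], "roll": 0, "grip": 0},
  {"xyz": [0, 0, 0], "roll": 0, "grip": 0},
  {"xyz": [-5, 0, 0], "roll": 0, "grip": 0},
  {"xyz": [-10, 0, 0], "roll": 0, "grip": 0},
])

```text
time_s: 32.87
position: [0.5742, 0.1233, 0.0617]
tcp_rot: [[-0.224, 0.975, 0.003], [0.975, 0.224, 0.001], [0.0, 0.003, -1.0]]
force: [-0.6, 0.5, 5.8]
opening: 0.253
grasp_force: 30.0
```

Emit:
move_arm([
  {"xyz": [-13, 0, 0], "roll": 0, "grip": 0},
  {"xyz": [-13, 0, 0], "roll": 0, "grip": 0},
  {"xyz": [-13, 0, 0], "roll": 0, "grip": 0},
  {"xyz": [-13, 0, 0], "roll": 0, "grip": 0},
  {"xyz": [-13, 0, 0], "roll": 0, "grip": 0},
])

```text
time_s: 33.28
position: [0.5892, 0.0581, 0.0617]
tcp_rot: [[-0.222, 0.975, 0.003], [0.975, 0.222, 0.0], [-0.001, 0.003, -1.0]]
force: [-0.2, 2.0, 6.1]
opening: 0.249
grasp_force: 30.0
```

Emit:
move_arm([
  {"xyz": [-13, 0, 0], "roll": 0, "grip": 0},
  {"xyz": [-13, 0, 0], "roll": 0, "grip": 0},
  {"xyz": [-13, 0, 0], "roll": 0, "grip": 0},
  {"xyz": [-13, 0, 0], "roll": 0, "grip": 0},
  {"xyz": [-13, 0, 0], "roll": 0, "grip": 0},
])

```text
time_s: 33.7
position: [0.6036, -0.0055, 0.0617]
tcp_rot: [[-0.222, 0.975, 0.003], [0.975, 0.222, -0.0], [-0.001, 0.003, -1.0]]
force: [-0.1, 2.6, 6.6]
opening: 0.25
grasp_force: 30.0
```

```bash
python3 -c "
from h import *
s=here()"
```

```text
t 33.7 rail [ 2.3  5.  61.7] yaw-rail -0.07 F [-0.1  2.6  6.6] op 0.25 gf 30.0
```

Emit:
move_arm([
  {"xyz": [-13, 0, 0], "roll": 0, "grip": 0},
  {"xyz": [-13, 0, 0], "roll": 0, "grip": 0},
  {"xyz": [-13, 0, 0], "roll": 0, "grip": 0},
  {"xyz": [-13, 0, 0], "roll": 0, "grip": 0},
  {"xyz": [-13, 0, 0], "roll": 0, "grip": 0},
])

```text
time_s: 34.12
position: [0.6178, -0.069, 0.0617]
tcp_rot: [[-0.222, 0.975, 0.003], [0.975, 0.222, -0.0], [-0.001, 0.002, -1.0]]
force: [-0.1, 1.7, 6.1]
opening: 0.251
grasp_force: 30.0
```

Emit:
move_arm([
  {"xyz": [-13, 0, 0], "roll": 0, "grip": 0},
  {"xyz": [-13, 0, 0], "roll": 0, "grip": 0},
  {"xyz": [-13, 0, 0], "roll": 0, "grip": 0},
  {"xyz": [-13, 0, 0], "roll": 0, "grip": 0},
  {"xyz": [-7, 0, 0], "roll": 0, "grip": 0},
])

```text
time_s: 34.53
position: [0.6292, -0.1264, 0.0617]
tcp_rot: [[-0.222, 0.975, -0.001], [0.975, 0.222, 0.001], [0.001, -0.001, -1.0]]
force: [-7.4, 4.8, 11.5]
opening: 0.253
grasp_force: 30.0
```

Emit:
move_arm([
  {"xyz": [0, 0, 0], "roll": 0, "grip": 0},
  {"xyz": [0, 0, 0], "roll": 0, "grip": 0},
])

```text
time_s: 34.7
position: [0.6292, -0.1273, 0.0617]
tcp_rot: [[-0.221, 0.975, -0.0], [0.975, 0.221, -0.002], [-0.002, -0.001, -1.0]]
force: [-5.9, -2.5, 7.4]
opening: 0.249
grasp_force: 30.0
```

```bash
python3 -c "
from h import *
s=here();slots(175)"
```

```text
t 34.7 rail [ 1.000e-01 -1.195e+02  6.170e+01] yaw-rail -0.11 F [-5.9 -2.5  7.4] op 0.249 gf 30.0
tray [ 484.8 -370.4] [162.6 250.2] 7.11
-80 (array([-284.9, -202.7, -112.6]), np.float64(0.0993))
-24 (array([-229.1, -197.1, -112.7]), np.float64(0.0993))
32 (array([-173.4, -191.6, -112.8]), np.float64(0.0993))
88 (array([-117.7, -186. , -112.9]), np.float64(0.0993))
```

Emit:
move_arm([
  {"xyz": [0, 0, -15], "roll": 0, "grip": 0},
  {"xyz": [0, 0, -25], "roll": 0, "grip": 0},
  {"xyz": [0, 0, -36], "roll": 0, "grip": 0},
  {"xyz": [0, 0, -36], "roll": 0, "grip": 0},
  {"xyz": [0, 0, 0], "roll": 0, "grip": 0},
])

```text
time_s: 35.22
position: [0.6295, -0.1266, 0.1784]
tcp_rot: [[-0.223, 0.975, 0.002], [0.975, 0.223, -0.003], [-0.003, 0.001, -1.0]]
force: [-5.8, 0.3, 1.5]
opening: 0.247
grasp_force: 30.0
```

Emit:
move_arm([
  {"xyz": [-15, -25, 0], "roll": 0, "grip": 0},
  {"xyz": [-20, -31, 0], "roll": 0, "grip": 0},
  {"xyz": [-20, -31, 0], "roll": 0, "grip": 0},
  {"xyz": [-20, -31, 0], "roll": 0, "grip": 0},
  {"xyz": [-20, -31, 0], "roll": 0, "grip": 0},
])

```text
time_s: 35.63
position: [0.5041, -0.2523, 0.1721]
tcp_rot: [[-0.223, 0.975, -0.0], [0.975, 0.223, -0.001], [-0.001, -0.0, -1.0]]
force: [0.5, -0.7, -0.5]
opening: 0.248
grasp_force: 30.0
```

Emit:
move_arm([
  {"xyz": [-15, -25, 0], "roll": 0, "grip": 0},
  {"xyz": [-8, -14, 0], "roll": 0.05, "grip": 0},
  {"xyz": [0, 0, 0], "roll": 0.05, "grip": 0},
  {"xyz": [0, 0, 0], "roll": 0, "grip": 0},
  {"xyz": [0, 0, 0], "roll": 0, "grip": 0},
])

```text
time_s: 36.05
position: [0.4725, -0.2825, 0.1721]
tcp_rot: [[-0.124, 0.992, 0.0], [0.992, 0.124, -0.0], [-0.0, 0.0, -1.0]]
force: [-0.1, -0.5, -0.3]
opening: 0.25
grasp_force: 30.0
```

Emit:
move_arm([
  {"xyz": [0, 0, 0], "roll": 0, "grip": 0},
  {"xyz": [0, 0, 0], "roll": 0, "grip": 0},
])

```text
time_s: 36.22
position: [0.4732, -0.2816, 0.172]
tcp_rot: [[-0.126, 0.992, 0.0], [0.992, 0.126, -0.0], [-0.0, 0.0, -1.0]]
force: [0.4, -0.8, -1.3]
opening: 0.25
grasp_force: 30.0
```

```bash
python3 -c "
from h import *
s=here()
r=np.radians(6.9);print(delta([*(np.array([485,-370.8])+88*np.array([-np.sin(r),np.cos(r)])),56],6.9))"
```

```text
t 36.2 rail [-186.4 -235.   172. ] yaw-rail -5.67 F [ 0.4 -0.8 -1.3] op 0.25 gf 30.0
(array([ -2.,   1., 116.]), np.float64(0.0058))
```

Emit:
move_arm([
  {"xyz": [-2, 1, 35], "roll": 0.005, "grip": 0},
  {"xyz": [0, 0, 35], "roll": 0, "grip": 0},
  {"xyz": [0, 0, 28], "roll": 0, "grip": 0},
  {"xyz": [0, 0, 10], "roll": 0, "grip": 0},
  {"xyz": [0, 0, 5], "roll": 0, "grip": 0},
])

```text
time_s: 36.63
position: [0.4735, -0.2825, 0.0572]
tcp_rot: [[-0.121, 0.993, -0.003], [0.993, 0.121, 0.003], [0.003, -0.003, -1.0]]
force: [-0.4, -0.1, -0.1]
opening: 0.254
grasp_force: 30.0
```

Emit:
move_arm([
  {"xyz": [0, 0, 2], "roll": 0, "grip": 0},
  {"xyz": [0, 0, 2], "roll": 0, "grip": 0},
  {"xyz": [0, 0, 1.5], "roll": 0, "grip": 0},
  {"xyz": [0, 0, 0], "roll": 0, "grip": 0},
  {"xyz": [0, 0, 0], "roll": 0, "grip": 0},
])

```text
time_s: 37.05
position: [0.4753, -0.2847, 0.0557]
tcp_rot: [[-0.119, 0.993, 0.003], [0.993, 0.119, -0.003], [-0.003, 0.003, -1.0]]
force: [-0.7, 0.9, 6.8]
opening: 0.252
grasp_force: 30.0
```

```bash
python3 -c "
from h import *
s=here()"
```

```text
t 37.0 rail [-185.  -238.5   55.7] yaw-rail -6.05 F [-0.7  0.9  6.8] op 0.252 gf 30.0
```

Emit:
move_arm([
  {"xyz": [0, 0, 0], "roll": 0, "grip": 50},
  {"xyz": [0, 0, 0], "roll": 0, "grip": 50},
  {"xyz": [0, 0, 0], "roll": 0, "grip": 50},
  {"xyz": [0, 0, -20], "roll": 0, "grip": 50},
  {"xyz": [0, 0, -35], "roll": 0, "grip": 50},
])

```text
time_s: 37.47
position: [0.4718, -0.2819, 0.1059]
tcp_rot: [[-0.119, 0.993, -0.007], [0.993, 0.119, 0.006], [0.007, -0.006, -1.0]]
force: [-0.2, 0.1, 0.3]
opening: 0.479
grasp_force: 0.0
```

Emit:
move_arm([
  {"xyz": [0, 0, -35], "roll": 0, "grip": 50},
  {"xyz": [0, 0, 0], "roll": 0, "grip": 50},
  {"xyz": [0, 0, 0], "roll": 0, "grip": 50},
  {"xyz": [0, 0, 0], "roll": 0, "grip": 50},
])

```text
time_s: 37.8
position: [0.4738, -0.2834, 0.1433]
tcp_rot: [[-0.119, 0.993, -0.0], [0.993, 0.119, 0.0], [0.0, -0.0, -1.0]]
force: [-0.7, 1.2, 0.2]
opening: 0.496
grasp_force: 0.0
```

```bash
python3 -c "
from h import *
s=here();tops()
print(delta([*(O-84*EY-154*EX),130],12.9))"
```

```text
t 37.8 rail [-186.2 -237.   143.3] yaw-rail -6.05 F [-0.7  1.2  0.2] op 0.496 gf 0.0
1588 [ 475.3 -285.1] 0.0836 rail [-185.1 -238.9   90. ] [21.7 36. ] 6.3
417 [ 480.  -327.4] 0.0832 rail [-190.  -281.2   90. ] [21.7 10.3] 6.3
383 [ 486.9 -381.9] 0.0832 rail [-195.4 -335.8   90. ] [20.7 10.9] 7.1
(array([155.1,  16.3,  12.8]), np.float64(-0.1057))
```

Emit:
move_arm([
  {"xyz": [35, 4, 0], "roll": 0, "grip": 50},
  {"xyz": [35, 4, 0], "roll": 0, "grip": 50},
  {"xyz": [35, 4, 0], "roll": 0, "grip": 50},
  {"xyz": [35, 3, 0], "roll": 0, "grip": 50},
  {"xyz": [15, 1, 0], "roll": 0, "grip": 50},
])

```text
time_s: 38.27
position: [0.4685, -0.1232, 0.1416]
tcp_rot: [[-0.121, 0.993, -0.007], [0.993, 0.121, 0.005], [0.005, -0.006, -1.0]]
force: [-0.0, -0.4, 0.8]
opening: 0.501
grasp_force: 0.0
```

Emit:
move_arm([
  {"xyz": [0, 0, 0], "roll": -0.105, "grip": 50},
  {"xyz": [0, 0, 0], "roll": 0, "grip": 50},
  {"xyz": [0, 0, 0], "roll": 0, "grip": 50},
  {"xyz": [0, 0, 0], "roll": 0, "grip": 50},
])

```text
time_s: 38.6
position: [0.4714, -0.1283, 0.1428]
tcp_rot: [[-0.22, 0.975, -0.001], [0.975, 0.22, 0.001], [0.001, -0.001, -1.0]]
force: [0.8, -0.9, 0.3]
opening: 0.499
grasp_force: 0.0
```

```bash
python3 -c "
from h import *
s=here();tops()
print(delta([*(O-84*EY-154*EX),58],12.9))"
```

```text
t 38.6 rail [-153.9  -85.2  142.8] yaw-rail -0.19 F [ 0.8 -0.9  0.3] op 0.499 gf 0.0
1179 [532.3   2.1] 0.0934 rail [-65.4  28.3  90. ] [18.1 17.4] 83.1
681 [ 473.6 -126.7] 0.0934 rail [-151.4  -84.1   90. ] [17.5 17. ] 24.1
(array([ 1.4, -0. , 84.9]), np.float64(-0.0032))
```

Emit:
move_arm([
  {"xyz": [1.2, 2, 30], "roll": 0, "grip": 50},
  {"xyz": [0, 0, 30], "roll": 0, "grip": 50},
  {"xyz": [0, 0, 24], "roll": 0, "grip": 50},
  {"xyz": [0, 0, 0], "roll": 0, "grip": 0},
  {"xyz": [0, 0, 0], "roll": 0, "grip": 0},
])

```text
time_s: 39.07
position: [0.4724, -0.1266, 0.0586]
tcp_rot: [[-0.221, 0.975, -0.003], [0.975, 0.221, 0.002], [0.002, -0.003, -1.0]]
force: [-0.2, -0.7, -0.3]
opening: 0.42
grasp_force: 0.0
```

Emit:
move_arm([
  {"xyz": [0, 0, 0], "roll": 0, "grip": 0},
  {"xyz": [0, 0, 0], "roll": 0, "grip": 0},
  {"xyz": [0, 0, 0], "roll": 0, "grip": 0},
  {"xyz": [0, 5, 0], "roll": 0, "grip": 0},
  {"xyz": [0, 8, 0], "roll": 0, "grip": 0},
])

```text
time_s: 39.48
position: [0.4864, -0.1241, 0.0609]
tcp_rot: [[-0.222, 0.975, 0.001], [0.975, 0.222, -0.001], [-0.002, 0.001, -1.0]]
force: [-1.1, -1.6, 6.4]
opening: 0.197
grasp_force: 30.0
```

```bash
python3 -c "
from h import *
s=here()"
```

```text
t 39.5 rail [-138.3  -84.5   60.9] yaw-rail -0.05 F [-1.1 -1.6  6.4] op 0.197 gf 30.0
```

Sliding; home should be around x ≈ -93, so 45 more.

Emit:
move_arm([
  {"xyz": [0, 10, 0], "roll": 0, "grip": 0},
  {"xyz": [0, 10, 0], "roll": 0, "grip": 0},
  {"xyz": [0, 10, 0], "roll": 0, "grip": 0},
  {"xyz": [0, 8, 0], "roll": 0, "grip": 0},
  {"xyz": [0, 5, 0], "roll": 0, "grip": 0},
])

```text
time_s: 39.9
position: [0.5301, -0.1141, 0.0609]
tcp_rot: [[-0.223, 0.975, 0.003], [0.975, 0.223, -0.002], [-0.002, 0.003, -1.0]]
force: [-1.6, -2.0, 6.5]
opening: 0.197
grasp_force: 30.0
```

Emit:
move_arm([
  {"xyz": [0, 4, 0], "roll": 0, "grip": 0},
  {"xyz": [0, 2, 0], "roll": 0, "grip": 0},
  {"xyz": [0, 0, 0], "roll": 0, "grip": 0},
  {"xyz": [0, 0, 0], "roll": 0, "grip": 0},
])

```text
time_s: 40.23
position: [0.5325, -0.1134, 0.0609]
tcp_rot: [[-0.225, 0.974, -0.003], [0.974, 0.225, -0.002], [-0.001, -0.003, -1.0]]
force: [-6.7, -6.0, 8.7]
opening: 0.195
grasp_force: 30.0
```

```bash
python3 -c "
from h import *
s=here()"
```

```text
t 40.2 rail [-91.  -84.4  60.9] yaw-rail 0.09 F [-6.7 -6.   8.7] op 0.195 gf 30.0
```

Emit:
move_arm([
  {"xyz": [0, 3, 0], "roll": 0, "grip": 0},
  {"xyz": [0, 0, 0], "roll": 0, "grip": 0},
  {"xyz": [0, 0, 0], "roll": 0, "grip": 0},
])

```text
time_s: 40.48
position: [0.5325, -0.1133, 0.0608]
tcp_rot: [[-0.226, 0.974, -0.009], [0.974, 0.226, -0.002], [-0.0, -0.009, -1.0]]
force: [-12.5, -10.3, 12.6]
opening: 0.195
grasp_force: 30.0
```

Emit:
move_arm([
  {"xyz": [0, -3, 0], "roll": 0, "grip": 50},
  {"xyz": [0, 0, 0], "roll": 0, "grip": 50},
  {"xyz": [0, 0, 0], "roll": 0, "grip": 50},
  {"xyz": [0, 0, -35], "roll": 0, "grip": 50},
  {"xyz": [0, 0, -35], "roll": 0, "grip": 50},
])

```text
time_s: 40.9
position: [0.5327, -0.1113, 0.128]
tcp_rot: [[-0.223, 0.975, -0.005], [0.975, 0.223, 0.003], [0.004, -0.004, -1.0]]
force: [0.9, -0.2, -0.6]
opening: 0.466
grasp_force: 0.0
```

Emit:
move_arm([
  {"xyz": [28, 6, -10], "roll": 0, "grip": 50},
  {"xyz": [28, 6, 0], "roll": 0, "grip": 50},
  {"xyz": [28, 6, 0], "roll": 0, "grip": 50},
  {"xyz": [28, 5, 0], "roll": 0, "grip": 50},
  {"xyz": [0, 0, 0], "roll": 0, "grip": 50},
])

```text
time_s: 41.32
position: [0.5304, 0.0069, 0.1397]
tcp_rot: [[-0.227, 0.974, -0.001], [0.974, 0.227, 0.002], [0.003, -0.0, -1.0]]
force: [-0.4, 0.4, -0.3]
opening: 0.498
grasp_force: 0.0
```

Emit:
move_arm([
  {"xyz": [0, 0, 0], "roll": 0, "grip": 50},
  {"xyz": [0, 0, 0], "roll": 0, "grip": 50},
  {"xyz": [0, 0, 0], "roll": 0, "grip": 50},
])

```text
time_s: 41.57
position: [0.5318, 0.001, 0.1395]
tcp_rot: [[-0.222, 0.975, 0.001], [0.975, 0.222, -0.0], [-0.0, 0.001, -1.0]]
force: [0.9, 0.4, 0.0]
opening: 0.498
grasp_force: 0.0
```

```bash
python3 -c "
from h import *
s=here();tops()
print(delta([*(O+28.7*EY-65*EX),58],12.9))"
```

```text
t 41.6 rail [-66.1  27.4 139.5] yaw-rail -0.08 F [0.9 0.4 0. ] op 0.498 gf 0.0
873 [443.2  29.1] 0.0935 rail [-146.2   74.5   90. ] [17.6 17.3] 26.9
1173 [728.5  40.8] 0.0869 rail [134.5  22.2  90. ] [37.8  6.5] 84.5
704 [533.1   2.8] 0.0934 rail [-64.5  28.8  90. ] [17.3 17.3] 24.3
486 [728.9 -43. ] 0.0848 rail [116.2 -59.5  90. ] [31.3  3.5] 89.6
(array([ 1.6,  1.3, 81.5]), np.float64(-0.0019))
```

Emit:
move_arm([
  {"xyz": [1.5, 1.3, 30], "roll": 0, "grip": 50},
  {"xyz": [0, 0, 30], "roll": 0, "grip": 50},
  {"xyz": [0, 0, 21], "roll": 0, "grip": 50},
  {"xyz": [0, 0, 0], "roll": 0, "grip": 0},
  {"xyz": [0, 0, 0], "roll": 0, "grip": 0},
])

```text
time_s: 42.03
position: [0.5315, 0.0027, 0.0577]
tcp_rot: [[-0.221, 0.975, -0.003], [0.975, 0.221, 0.001], [0.001, -0.002, -1.0]]
force: [0.3, 0.0, 1.0]
opening: 0.419
grasp_force: 0.0
```

Emit:
move_arm([
  {"xyz": [0, 0, 0], "roll": 0, "grip": 0},
  {"xyz": [0, 0, 0], "roll": 0, "grip": 0},
  {"xyz": [0, 0, 0], "roll": 0, "grip": 0},
  {"xyz": [-5, 0, 0], "roll": 0, "grip": 0},
  {"xyz": [-8, 0, 0], "roll": 0, "grip": 0},
])

```text
time_s: 42.45
position: [0.536, -0.0089, 0.06]
tcp_rot: [[-0.223, 0.975, 0.003], [0.975, 0.223, 0.0], [-0.001, 0.003, -1.0]]
force: [0.7, 2.6, 5.3]
opening: 0.198
grasp_force: 30.0
```

Emit:
move_arm([
  {"xyz": [-8, 0, 0], "roll": 0, "grip": 0},
  {"xyz": [-7, 0, 0], "roll": 0, "grip": 0},
  {"xyz": [-5, 0, 0], "roll": 0, "grip": 0},
  {"xyz": [0, 0, 0], "roll": 0, "grip": 0},
])

```text
time_s: 42.78
position: [0.541, -0.0307, 0.0599]
tcp_rot: [[-0.222, 0.975, 0.003], [0.975, 0.222, -0.002], [-0.002, 0.003, -1.0]]
force: [-0.0, -0.8, 6.8]
opening: 0.198
grasp_force: 30.0
```

```bash
python3 -c "
from h import *
s=here()"
```

```text
t 42.8 rail [-64.2  -5.6  59.9] yaw-rail -0.07 F [-0.  -0.8  6.8] op 0.198 gf 30.0
```

Emit:
move_arm([
  {"xyz": [-3, 0, 0], "roll": 0, "grip": 0},
  {"xyz": [-3, 0, 0], "roll": 0, "grip": 0},
  {"xyz": [-2, 0, 0], "roll": 0, "grip": 0},
  {"xyz": [0, 0, 0], "roll": 0, "grip": 0},
])

```text
time_s: 43.12
position: [0.541, -0.0314, 0.0599]
tcp_rot: [[-0.218, 0.976, 0.0], [0.976, 0.218, 0.009], [0.009, 0.002, -1.0]]
force: [1.1, 22.0, 11.2]
opening: 0.197
grasp_force: 30.0
```

```bash
python3 -c "
from h import *
s=here()"
```

```text
t 43.1 rail [-64.4  -6.3  59.9] yaw-rail -0.33 F [ 1.1 22.  11.2] op 0.197 gf 30.0
```

Emit:
move_arm([
  {"xyz": [7, 0, 0], "roll": 0, "grip": 50},
  {"xyz": [0, 0, 0], "roll": 0, "grip": 50},
  {"xyz": [0, 0, 0], "roll": 0, "grip": 50},
  {"xyz": [0, 0, -35], "roll": 0, "grip": 50},
  {"xyz": [0, 0, -40], "roll": 0, "grip": 50},
])

```text
time_s: 43.53
position: [0.5372, -0.0303, 0.1312]
tcp_rot: [[-0.222, 0.975, -0.009], [0.975, 0.222, 0.002], [0.003, -0.008, -1.0]]
force: [0.9, 0.2, -0.0]
opening: 0.463
grasp_force: 0.0
```

Emit:
move_arm([
  {"xyz": [20, -20, 0], "roll": 0, "grip": 50},
  {"xyz": [20, -20, 0], "roll": 0, "grip": 50},
  {"xyz": [20, -20, 0], "roll": 0, "grip": 50},
  {"xyz": [20, -20, 0], "roll": 0, "grip": 50},
  {"xyz": [0, 0, 0], "roll": 0, "grip": 50},
])

```text
time_s: 43.95
position: [0.4365, 0.0323, 0.133]
tcp_rot: [[-0.224, 0.975, -0.01], [0.975, 0.224, 0.002], [0.004, -0.009, -1.0]]
force: [0.0, -0.1, 0.4]
opening: 0.499
grasp_force: 0.0
```

Emit:
move_arm([
  {"xyz": [0, 0, 0], "roll": 0, "grip": 50},
  {"xyz": [0, 0, 0], "roll": 0, "grip": 50},
  {"xyz": [0, 0, 0], "roll": 0, "grip": 50},
])

```text
time_s: 44.2
position: [0.4457, 0.0294, 0.1337]
tcp_rot: [[-0.222, 0.975, 0.002], [0.975, 0.222, -0.001], [-0.001, 0.002, -1.0]]
force: [-0.1, -0.1, -1.2]
opening: 0.501
grasp_force: 0.0
```

```bash
python3 -c "
from h import *
s=here();tops()
print(delta([*(O+74.5*EY-146*EX),58],12.9))"
```

```text
t 44.2 rail [-143.7   74.3  133.7] yaw-rail -0.09 F [-0.1 -0.1 -1.2] op 0.501 gf 0.0
751 [442.6  29.4] 0.0935 rail [-146.7   74.9   90. ] [17.3 17.3] 28.8
(array([ 0.2, -2.3, 75.6]), np.float64(-0.0017))
```

Emit:
move_arm([
  {"xyz": [0.3, -2.5, 30], "roll": 0, "grip": 50},
  {"xyz": [0, 0, 30], "roll": 0, "grip": 50},
  {"xyz": [0, 0, 15.5], "roll": 0, "grip": 50},
  {"xyz": [0, 0, 0], "roll": 0, "grip": 0},
  {"xyz": [0, 0, 0], "roll": 0, "grip": 0},
])

```text
time_s: 44.67
position: [0.4417, 0.0298, 0.0573]
tcp_rot: [[-0.222, 0.975, -0.002], [0.975, 0.222, 0.0], [0.001, -0.002, -1.0]]
force: [-0.1, -0.4, -0.3]
opening: 0.423
grasp_force: 0.0
```

Emit:
move_arm([
  {"xyz": [0, 0, 0], "roll": 0, "grip": 0},
  {"xyz": [0, 0, 0], "roll": 0, "grip": 0},
  {"xyz": [0, 0, 0], "roll": 0, "grip": 0},
  {"xyz": [0, 5, 0], "roll": 0, "grip": 0},
  {"xyz": [0, 8, 0], "roll": 0, "grip": 0},
])

```text
time_s: 45.08
position: [0.454, 0.0328, 0.059]
tcp_rot: [[-0.223, 0.975, 0.0], [0.975, 0.223, -0.001], [-0.001, 0.0, -1.0]]
force: [-2.0, -2.7, 4.7]
opening: 0.199
grasp_force: 30.0
```

Emit:
move_arm([
  {"xyz": [0, 8, 0], "roll": 0, "grip": 0},
  {"xyz": [0, 7, 0], "roll": 0, "grip": 0},
  {"xyz": [0, 4, 0], "roll": 0, "grip": 0},
  {"xyz": [0, 3, 0], "roll": 0, "grip": 0},
  {"xyz": [0, 0, 0], "roll": 0, "grip": 0},
])

```text
time_s: 45.5
position: [0.477, 0.038, 0.0591]
tcp_rot: [[-0.223, 0.975, 0.002], [0.975, 0.223, -0.001], [-0.001, 0.002, -1.0]]
force: [-0.3, -0.5, 6.2]
opening: 0.197
grasp_force: 30.0
```

```bash
python3 -c "
from h import *
s=here()"
```

```text
t 45.5 rail [-111.3   75.7   59.1] yaw-rail 0.0 F [-0.3 -0.5  6.2] op 0.197 gf 30.0
```

Emit:
move_arm([
  {"xyz": [0, 3, 0], "roll": 0, "grip": 0},
  {"xyz": [0, 3, 0], "roll": 0, "grip": 0},
  {"xyz": [0, 2, 0], "roll": 0, "grip": 0},
  {"xyz": [0, 0, 0], "roll": 0, "grip": 0},
])

```text
time_s: 45.83
position: [0.4771, 0.0384, 0.0589]
tcp_rot: [[-0.227, 0.974, -0.014], [0.974, 0.227, -0.003], [0.001, -0.014, -1.0]]
force: [-13.0, -13.6, 16.4]
opening: 0.197
grasp_force: 30.0
```

```bash
python3 -c "
from h import *
s=here()"
```

```text
t 45.8 rail [-111.2   76.1   58.9] yaw-rail 0.21 F [-13.  -13.6  16.4] op 0.197 gf 30.0
```

Key is hard against home. I'll release, rise, back off toward the robot and check.

Emit:
move_arm([
  {"xyz": [0, -7, 0], "roll": 0, "grip": 50},
  {"xyz": [0, 0, 0], "roll": 0, "grip": 50},
  {"xyz": [0, 0, 0], "roll": 0, "grip": 50},
  {"xyz": [0, 0, -35], "roll": 0, "grip": 50},
  {"xyz": [0, 0, -40], "roll": 0, "grip": 50},
])

```text
time_s: 46.25
position: [0.475, 0.0389, 0.1311]
tcp_rot: [[-0.222, 0.975, -0.008], [0.975, 0.222, 0.002], [0.003, -0.007, -1.0]]
force: [0.5, -1.0, 0.3]
opening: 0.464
grasp_force: 0.0
```

Emit:
move_arm([
  {"xyz": [20, 0, -30], "roll": 0, "grip": 50},
  {"xyz": [20, 0, -30], "roll": 0, "grip": 50},
  {"xyz": [20, 0, -30], "roll": 0, "grip": 50},
  {"xyz": [20, 0, -30], "roll": 0, "grip": 50},
  {"xyz": [0, 0, 0], "roll": 0, "grip": 50},
])

```text
time_s: 46.67
position: [0.4619, 0.1197, 0.2588]
tcp_rot: [[-0.226, 0.974, 0.012], [0.974, 0.226, 0.002], [-0.001, 0.013, -1.0]]
force: [1.2, -0.1, 0.7]
opening: 0.5
grasp_force: 0.0
```

Emit:
move_arm([
  {"xyz": [0, 0, 0], "roll": 0, "grip": 50},
  {"xyz": [0, 0, 0], "roll": 0, "grip": 50},
  {"xyz": [0, 0, 0], "roll": 0, "grip": 50},
])

```text
time_s: 46.92
position: [0.458, 0.116, 0.2517]
tcp_rot: [[-0.222, 0.975, -0.003], [0.975, 0.222, -0.0], [0.0, -0.003, -1.0]]
force: [-0.1, -0.1, -0.6]
opening: 0.5
grasp_force: 0.0
```

```bash
python3 -c "
from h import *
s=here();tops();tray()
s,p,d,K,D,T=look('top');cv2.imwrite('pics/top9.png',cv2.resize(p[100:300,180:490],(775,500),interpolation=cv2.INTER_CUBIC)[...,::-1])
for l in('mug','tape_roll','stapler'): print(l,toworld(bot.spot_in(l,'top')[0]['at'],T).round(3))"
```

```text
t 46.9 rail [-112.4  155.9  251.7] yaw-rail -0.06 F [-0.1 -0.1 -0.6] op 0.5 gf 0.0
2642 [316.6 195. ] 0.0932 rail [-232.6  264.5   90. ] [ 78.4 102.5] 33.2
731 [461.8 198.2] 0.0799 rail [-90.4 235.2  90. ] [20.8 34.4] 70.8
306 [476.2  37.2] 0.0931 rail [-112.3   75.1   90. ] [17.6 17.1] 69.5
306 [740.7  78.3] 0.0877 rail [154.7  56.1  90. ] [33.8 14.7] 31.2
294 [540.1 -30.7] 0.0926 rail [-65.1  -5.4  90. ] [17.1 17.8] 4.4
tray [ 484.7 -365.3] [162.5 250.5] 7.02
mug [0.308 0.2   0.041]
tape_roll [ 0.667 -0.272  0.047]
stapler [ 0.306 -0.294  0.046]
```

View pics/top9.png

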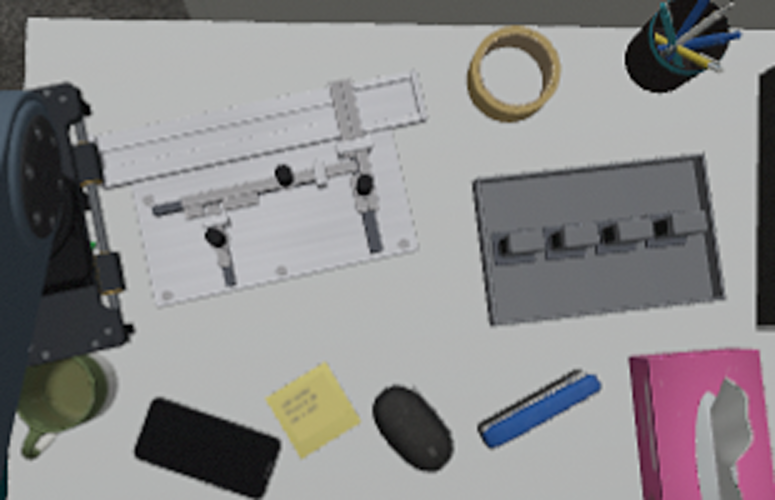

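The final view shows the track empty and the gate bar across it at (345,105). The knobs are home at (216,237), (284,175) and (364,184). Four stops stand in the tray in a row from (520,243) to (680,227), and the bystanders have not moved.

```bash
python3 -c "
from rig import bot
print(bot.hand_in())"
```

```text
the job is handed in; nothing more can be done
None
```

I handed the job in at about 47 s: all four stops stand in the tray, the empty fence is locked again (gate, lock, then key pushed home), and the green look-alike and the other things on the desk were left alone; the tray read about 6 mm from where it was in the last check.

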